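# Set out excavated finds for photography

## Robot

A 6-joint arm with a two-finger parallel gripper is mounted at the origin on the work surface. World frame = base frame: x ahead of the robot, y to its left, z up, the work surface at z = 0. Lengths are in mm, angles in degrees, forces in N, time in s.
With the tool pointing down it reaches from about 300 to 850 mm from the base axis. Payload 4.2 kg.
Tool frame: the origin (TCP) lies on the centre line of the jaws, within the pads' length; the fingertips stand 14 mm ahead of it and the grasp point (between the pads) lies 5 mm behind it; z points along the fingers, y is the line along which they close (so a half turn about z gives the same grasp; the last joint's range is limited). The gripper opens to 91 mm and grips with 3 to 60 N. Pads are 32 mm wide; open, the fingers measure 118 mm over their backs; the gripper's body (76 mm by 178 mm) begins 60 mm behind the grasp point.
Start: joints at [68.239, 18.312, 89.639, -0, 72.044, -1.146], TCP at [202.453, 538.196, 227.976] pointing down, gripper open.
Joint ranges: [-177.97, 177.97], [-48.28, 115.42], [12.27, 149.76], [-77.06, 257.06], [2.81, 150.46], [-146.56, 146.56]. Speed limits (degrees/s): [147.25, 147.25, 180, 180, 180, 180].

## Interface

Orientations are given as [roll, pitch, yaw] about the fixed x, y, z axes, in that order (R = Rz(yaw) Ry(pitch) Rx(roll)).
In Python, from workcell import * gives the robot as it stands. The module is installed in compiled form; this text tells all that it offers.
- The arm moves only by the shell command python3 -m crank 'ROWS' [FORCE]. ROWS is JSON, a list of rows, each an object of numbers: "grip": the finger opening in m, from 0 to 0.0912; "x", "y", "z": the shift along the tool's x, y, z in m; "yaw": the turn about the tool's z in rad. In form: [{"grip": .., "x": .., "y": .., "z": .., "yaw": ..}, ...]. A call has exactly 5 rows; each row is the pose to reach, as a shift and turn from the pose commanded when the call began, along the tool's axes at that moment; what a row does not reach only later rows make up. A row lasts 1/12 s, in which the tool goes at most 41.7 mm and 7.16 degrees, less where a joint would pass 70% of its speed; a pose out of reach is approached as far as the arm can. A call with a gripper value outside its range is refused whole. The fingers move at their own pace and stop on an object; FORCE is the grip in N (left out, the last holds). Time passes only in rows, so rows that repeat a pose let the fingers close, or fill a call up. It gives the time, the measured TCP pose, the force, the opening and the grip force at its end, in the units of the state.
- state(): the state, without advancing time (a new reading comes with each control period).
- grab_frame(name): name is "scene" or "side" or "wrist"; returns the picture (480x640x3 uint8, red, green, blue); there is no depth.
- camera_model(name): a dict with "intrinsics" (3x3 intrinsics, pixels), "R" (3x3) and "t" (3): a world point X has camera coordinates R X + t. Camera axes: x right, y down, z forward; pixel columns grow to the right and rows downward; lengths in mm; the calibration is good to about 2 mm. A picture is of the moment at which its call begins: read the wrist's pose just before it. camera_model takes no time and is no camera call; for the wrist camera it gives the pose at the moment of the call.
- job_done(): hands the job in; it is judged then, once.
The state is a dict: "time_s": time; "qpos": joint angles; "qvel": joint speeds; "effort": joint torques, N m; "ee_pos": TCP position; "ee_rot": TCP orientation; "force": force on the tool from outside, world axes, zero at the start; "torque": the same for the moment, N m; "gripper_width": finger opening in mm; "gripper_force": force on a finger pad.
Only numpy, scipy, OpenCV 4.12 (cv2) and the standard library are available. Lean on these libraries where they do the work, as an engineer would, in place of code of your own. Each camera call takes 0.05 s, during which the arm holds its last target. There are 200 camera calls.

## Task

Fold both flaps of the cardboard carton back past upright, so that both stand open together, and take every find out of it, setting them side by side on the white part of the photo board, not touching one another. Lay the red and white scale bar lengthwise along the middle of the board's dark strip, slide the lamp dimmer's grip until it is centred on the orange mark, and once all the finds are out fold both carton flaps down flat again. Leave the other things on the table alone.

Things in the scene. Friction and masses are not known exactly. Their poses are not given: they have to be found in the camera images.
- carton: cardboard carton, fixed to the table, 240 (x) by 230 mm (y) outside, walls and floor 5 mm thick, rim 75 mm above the table; origin: centre of its underside. Two flaps hinged along its +y and -y rims cover it. Up to four finds stand inside, 2 x 2, about 50 mm (x) and 53 mm (y) from the middle, their long sides roughly along the carton's y
- flap_a (a joint): angle of the flap on the carton's +y rim, rad: 0 flat shut (its stop), 1.57 upright, 2.2 leaning outward (its stop). Starts a little ajar; stays where left, under 1 N at its free edge moves it. Flap: 238 mm along the hinge, 112 mm from hinge to free edge, 5 mm thick (0 to 5 mm above the hinge line when shut); shut, the two flaps' edges are 6 mm apart. A blue pull tab stands on its outer face
- flap_a_hinge (a point): middle of the hinge line of flap_a, at the carton's +y rim (carton frame x 0, y +115 mm, z 75.5 mm); the hinge runs along the carton's x
- flap_a_tab (a point): tip of flap_a's blue pull tab, 88 mm from the hinge along the flap, 41 mm off the hinge line square to the flap, +30 mm along the carton's x from the middle. Tab: 20 mm wide along the hinge, 10 mm thick, 36 mm tall, square to the flap; pinched across its 20 mm width it can pivot between the fingers as the flap swings
- flap_b (a joint): angle of the flap on the carton's -y rim, rad: 0 flat shut (its stop), 1.57 upright, 2.2 leaning outward (its stop). Starts a little ajar; stays where left, under 1 N at its free edge moves it. Flap: 238 mm along the hinge, 112 mm from hinge to free edge, 5 mm thick (0 to 5 mm above the hinge line when shut); shut, the two flaps' edges are 6 mm apart. A blue pull tab stands on its outer face
- flap_b_hinge (a point): middle of the hinge line of flap_b, at the carton's -y rim (carton frame x 0, y -115 mm, z 75.5 mm); the hinge runs along the carton's x
- flap_b_tab (a point): tip of flap_b's blue pull tab, 88 mm from the hinge along the flap, 41 mm off the hinge line square to the flap, -30 mm along the carton's x from the middle. Tab: 20 mm wide along the hinge, 10 mm thick, 36 mm tall, square to the flap; pinched across its 20 mm width it can pivot between the fingers as the flap swings
- board: photo board lying fixed on the table, 190 mm (x) by 360 mm (y), 8 mm thick; origin at the centre of its underside. White, except for a dark grey strip 45 mm wide along its whole edge nearest the robot (x from -95 to -50 mm, the strip's centre line at x = -72.5 mm). The white field runs from x = -50 to +95 mm
- cornice: find: cornice fragment of pale marble with a stepped profile, 44 mm wide (x), 76 mm long (y), 50 mm tall; grip it across its 44 mm width, 300 g; origin at the centre of its underside (z up as it stands at first). May be absent
- oil_lamp: find: small terracotta oil lamp, a round body 52 mm across with a short nozzle to +y; 52 mm wide (x), 74 mm long overall (y from -36 to +38 mm), 38 mm tall (the nozzle 30); grip across x, where the round body's axis is at y = -10 mm, 150 g; origin at the centre of its underside (z up as it stands at first). May be absent
- column_base: find: small grey stone column base, square plinth 56 x 56 x 14 mm with a round shaft on it, 44 mm across from 20 mm above the underside upward, 50 mm tall in all, 280 g; origin at the centre of its underside (z up as it stands at first). May be absent
- brick_piece: find: red brick fragment 46 mm wide (x), 76 mm long (y), 38 mm tall with a 10 mm lump of pale mortar on top (48 mm in all, lump 26 mm wide); grip it across its 46 mm width, 250 g; origin at the centre of its underside (z up as it stands at first). May be absent
- scale_bar: loose red and white photo scale bar, 120 mm long (y), 24 mm wide (x), 20 mm tall, 80 g; origin at the centre of its underside; it starts on the table beyond the board's far edge
- dimmer (a joint): position of the lamp dimmer's slider grip along its track, m, 0 to 0.12, growing along the +y of its base; it starts near 0. Friction 1.5 N, stays where it is left
- dimmer_base: grey dimmer housing fixed to the table beyond the carton and board, 40 mm (x) by 170 mm (y) by 14 mm tall; origin at the centre of its underside; the track runs along its y
- dimmer_top (a point): centre of the top of the dimmer's black grip; grip 28 mm (x, across the track) by 20 mm (y, along it) by 40 mm tall, its top 54.5 mm above the table
- mark: orange line across the dimmer housing with a small orange block (10 x 4 x 14 mm) beside its +x edge; fixed, axes as dimmer_base, its origin on the track's centre line at table height; the line is 4 mm wide along y and flush with the housing's top
- loom_weight: bystander, not to be disturbed: terracotta cone with a cut-off top, 68 mm across at the foot, 70 mm tall
- bowl: bystander, not to be disturbed: terracotta bowl, 100 mm across, 50 mm tall
Mind the look-alikes: they are no part of the job. Of the things that look like the dimmer_base, the largest one is meant.

How it is judged (in metres and radians):
On the way, in this order (a step that is already met when the one before it is completed fails the run):
1. both carton flaps stand open together, past upright (value of joint each of flap_a, flap_b above 1.58 rad), for 0.2 s.
2. all the finds are out of the carton and on the white part of the board (x of cornice in the frame of board between -0.042 and 0.085 m and y of cornice in the frame of board between -0.168 and 0.168 m and z of cornice in the frame of board between 0 and 0.065 m and x of oil_lamp in the frame of board between -0.042 and 0.085 m and y of oil_lamp in the frame of board between -0.168 and 0.168 m and z of oil_lamp in the frame of board between 0 and 0.065 m and x of column_base in the frame of board between -0.042 and 0.085 m and y of column_base in the frame of board between -0.168 and 0.168 m and z of column_base in the frame of board between 0 and 0.065 m and x of brick_piece in the frame of board between -0.042 and 0.085 m and y of brick_piece in the frame of board between -0.168 and 0.168 m and z of brick_piece in the frame of board between 0 and 0.065 m), for 0.2 s.
At the end, for the whole second after the job is handed in: Finds at rest on the white field (origin x -42 to 85, y +-168 mm from board centre, under 65 mm above its underside), none touching another; bar on the strip (14 mm off its centre line, y +-125 mm, 0.17 rad); dimmer within 7 mm of the mark; flaps shut (< 0.15 rad) (all of step 2 and linear speed of each of cornice, oil_lamp, column_base, brick_piece, scale_bar below 0.02 m/s and contact force between each of oil_lamp, column_base, brick_piece and cornice below 0.05 N and contact force between each of column_base, brick_piece and oil_lamp below 0.05 N and contact force between brick_piece and column_base below 0.05 N and x of scale_bar in the frame of board between -0.0865 and -0.0585 m and y of scale_bar in the frame of board between -0.125 and 0.125 m and z of scale_bar in the frame of board between 0 and 0.04 m and angle between the y axis of scale_bar and the y axis of board, either way round below 0.17 rad and y of dimmer_top in the frame of mark between -0.007 and 0.007 m and value of joint each of flap_a, flap_b below 0.15 rad).
It fails at once if the loom weight is moved more than 40 mm (distance of loom_weight from where it was at the start of the episode above 0.04 m).
It fails at once if the bowl is moved more than 40 mm (distance of bowl from where it was at the start of the episode above 0.04 m).
Of cornice, oil_lamp, column_base, brick_piece only 2 to 4 are there at a start; the rules pass over those that are not, and their reading is None.
At some moment in a run one of scale_bar may be knocked a few centimetres aside while the robot is not near it.
Once in a run the grip may slacken for a moment while it holds something.
It also fails if it takes over 210 s, if anything falls off the work surface, if the arm or the gripper's body presses on something with over 40 N, if the wrist force passes 120 N, or if a joint passes its speed limit or range.

## Working session

There is one attempt and no reset: what is moved stays moved. The work goes in short steps, Python scripts to look and compute and a shell command to move; the robot and the scene stay as the last step left them, time stands still between calls to the robot, and variables do not carry over. Pictures are saved under pics/ and viewed, at most 14 in all, crops included, and the job is handed in when it is done.

```bash
mkdir -p pics; cat > h.py <<'E'
from workcell import *
import numpy as np, cv2
from scipy.spatial.transform import Rotation as Ro
def ray(cam,u,v,z):
    m=cam if isinstance(cam,dict) else camera_model(cam)
    K=np.array(m["intrinsics"]);R=np.array(m["R"]);t=np.array(m["t"])
    d=R.T@np.linalg.solve(K,[u,v,1.]);c=-R.T@t
    return c+d*(z-c[2])/d[2]
def proj(cam,X):
    m=cam if isinstance(cam,dict) else camera_model(cam)
    K=np.array(m["intrinsics"]);p=K@(np.array(m["R"])@np.array(X,float)+np.array(m["t"]));return p[:2]/p[2]
def snap(cam,name):
    m=camera_model(cam);im=grab_frame(cam);cv2.imwrite(f"pics/{name}.png",im[:,:,::-1]);return m,im
def shot(name):
    ims=[]
    for c in("scene","side"):ims.append(snap(c,name+c)[1])
E
python3 - <<'E'
from h import *
s=state();print(s)
for c in("scene","side","wrist"):
    snap(c,c+"0")
    m=camera_model(c);print(c,m)
E
```

```text
{'time_s': 0.0, 'qpos': array([ 6.82381602e+01,  1.83536233e+01,  8.97064698e+01,  5.31054805e-04,
        7.20413820e+01, -1.14553635e+00]), 'qvel': array([ 0.0205036 , -0.05759916, -0.03665924,  0.06652558, -0.10219007,
       -0.00446094]), 'effort': array([-2.53461614e-03, -4.12469029e+01, -2.31972152e+01,  7.26974336e-02,
        4.58225061e-02, -1.35529863e-04]), 'ee_pos': array([202.2826592 , 537.74714001, 227.09993368]), 'ee_rot': array([-1.79898555e+02, -2.53348433e-03,  1.59383530e+02]), 'force': array([-0.77668646, -0.59224171,  0.70538256]), 'torque': array([-0.05301004, -0.02849738, -0.01505737]), 'gripper_force': 0.0, 'gripper_width': 90.74005154127612}
scene {'intrinsics': array([[480.23588341,   0.        , 320.34868433],
       [  0.        , 480.23588341, 249.45882427],
       [  0.        ,   0.        ,   1.        ]]), 'R': array([[ 0.76104143,  0.64840705,  0.01960186],
       [ 0.44770265, -0.503126  , -0.73920672],
       [-0.46944464,  0.57134274, -0.67319328]]), 't': array([-456.06073307, -221.21112847, 1468.42931175])}
side {'intrinsics': array([[582.23277225,   0.        , 320.17035859],
       [  0.        , 582.23277225, 237.5302084 ],
       [  0.        ,   0.        ,   1.        ]]), 'R': array([[ 0.94608291, -0.32360503,  0.0143845 ],
       [-0.2420761 , -0.73583825, -0.63240907],
       [ 0.21523542,  0.59482927, -0.77450103]]), 't': array([-576.67645476,  187.95271966, 1216.34789633])}
wrist {'intrinsics': array([[395.23829029,   0.        , 320.55015464],
       [  0.        , 395.23829029, 249.03066821],
       [  0.        ,   0.        ,   1.        ]]), 'R': array([[ 0.3530279 ,  0.93561139, -0.00162461],
       [ 0.9079543 , -0.34217212,  0.24194468],
       [ 0.2258103 , -0.08688829, -0.97028868]]), 't': array([-574.54942789,  -26.6209001 ,  389.73477587])}
```

View pics/scene0.png

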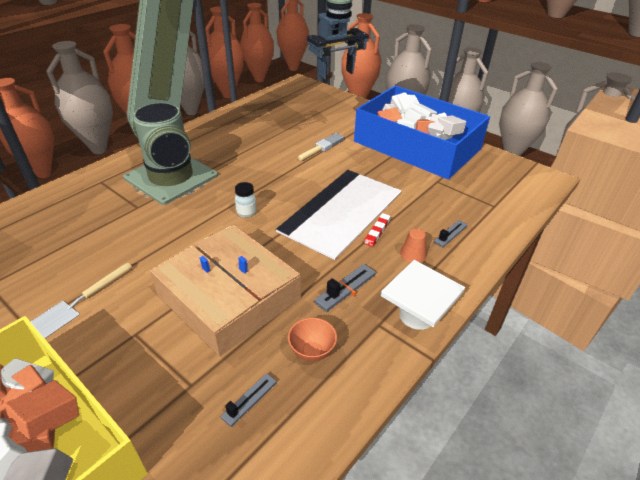

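View pics/side0.png

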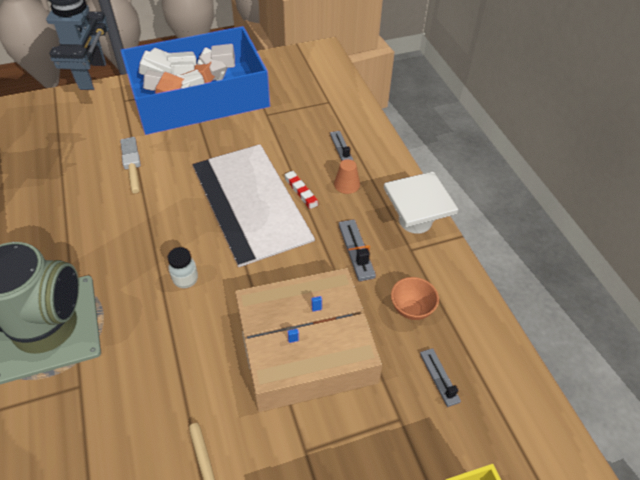

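The scene picture shows the carton with its tabs at (205,264) and (243,265), the board to its right with the dark strip at (318,203), the bar at (377,230), and the main dimmer at (345,287). The bowl is at (313,338), and the loom weight at (415,245). The side picture shows the same layout, with the tabs at (293,335) and (316,303), the bar at (301,190), and the dimmer at (357,249).

```bash
python3 - <<'E'
from h import *
P={'board':(8,[(353,170),(401,190),(333,255),(278,232)],[(194,163),(262,146),(313,240),(243,264)]),
'dim':(14,[(367,265),(376,271),(326,308),(315,300)],[(340,222),(352,220),(374,275),(361,279)]),
'mark':(14,[(347,287)],[(359,247)]),
'diml':(14,[(457,221),(467,227),(443,245),(434,239)],[(331,133),(341,131),(352,157),(343,159)]),
'dimr':(14,[(270,376),(277,381),(229,423),(221,416)],[(421,350),(432,347),(459,401),(448,405)]),
'carton':(78,[(299,277),(231,227),(152,275),(222,335)],[(348,269),(236,290),(258,387),(381,363)]),
'bar':(20,[(388,217),(369,242)],[(290,175),(313,205)]),
'griptop':(54,[(333,284)],[(363,255)]),
'tabs':(112,[(205,260),(243,260)],[(293,331),(316,299)]),
'bowl':(50,[(313,332)],[(415,293)]),'cone':(70,[(416,233)],[(347,164)]),'jar':(60,[(245,188)],[(180,257)])}
for k,(z,a,b) in P.items():
    print(k,[ray('scene',*p,z)[:2].round().tolist() for p in a],[ray('side',*p,z)[:2].round().tolist() for p in b])
s=state();print(proj('side',s['ee_pos']),proj('scene',s['ee_pos']))
E
```

```text
board [[396.0, 396.0], [568.0, 406.0], [597.0, 52.0], [431.0, 24.0]] [[392.0, 385.0], [578.0, 393.0], [606.0, 41.0], [433.0, 25.0]]
dim [[686.0, 74.0], [715.0, 72.0], [699.0, -98.0], [665.0, -97.0]] [[683.0, 69.0], [713.0, 66.0], [702.0, -101.0], [670.0, -102.0]]
mark [[695.0, -16.0]] [[699.0, -16.0]]
diml [[768.0, 378.0], [801.0, 373.0], [789.0, 265.0], [760.0, 270.0]] [[771.0, 380.0], [800.0, 379.0], [791.0, 272.0], [766.0, 272.0]]
dimr [[729.0, -305.0], [747.0, -304.0], [743.0, -423.0], [721.0, -424.0]] [[721.0, -304.0], [746.0, -305.0], [744.0, -426.0], [720.0, -426.0]]
carton [[632.0, -113.0], [392.0, -96.0], [387.0, -321.0], [626.0, -328.0]] [[633.0, -110.0], [397.0, -88.0], [384.0, -307.0], [615.0, -333.0]]
bar [[621.0, 259.0], [643.0, 141.0]] [[614.0, 253.0], [637.0, 136.0]]
griptop [[687.0, -61.0]] [[685.0, -69.0]]
tabs [[467.0, -234.0], [529.0, -179.0]] [[474.0, -235.0], [537.0, -181.0]]
bowl [[740.0, -189.0]] [[753.0, -194.0]]
cone [[740.0, 197.0]] [[746.0, 197.0]]
jar [[276.0, 56.0]] [[303.0, 47.0]]
[89.5421106  71.39518779] [336.41756067  70.50959444]
```

View pics/wrist0.png

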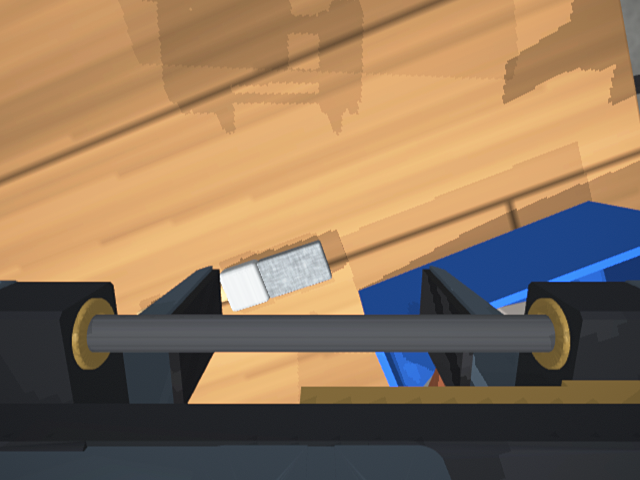

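The wrist picture shows the brush at (275,275) and the blue bin, with nothing of ours in it, so I'll move over the carton and look from there.

```bash
cat >> h.py <<'E'
def go(x,y,z,yaw=None):
    "print the remaining shift, tool axes, m and rad"
    s=state();p=s['ee_pos'];w=s['ee_rot'][2];a=np.radians(w);d=np.array([x,y,z])-p
    t=[d@[np.cos(a),np.sin(a),0],d@[np.sin(a),-np.cos(a),0],-d[2]]
    print('t%.1f'%s['time_s'],'at',p.round(1),'yaw %.1f'%w,'w %.1f'%s['gripper_width'],'F',s['force'].round(1),'shift',(np.array(t)/1000).round(4),'yaw', None if yaw is None else round(np.radians((w-yaw+180)%360-180),3))
E
A='python3 -m crank'
python3 -m crank '[{"grip":0.091,"x":-0.149,"y":-0.141,"z":-0.043},{"grip":0.091,"x":-0.149,"y":-0.141,"z":-0.043},{"grip":0.091,"x":-0.149,"y":-0.141,"z":-0.043},{"grip":0.091,"x":-0.149,"y":-0.141,"z":-0.043},{"grip":0.091,"x":-0.149,"y":-0.141,"z":-0.043}]'
python3 -m crank '[{"grip":0.091,"x":-0.149,"y":-0.141,"z":-0.043},{"grip":0.091,"x":-0.149,"y":-0.141,"z":-0.043},{"grip":0.091,"x":-0.149,"y":-0.141,"z":-0.043},{"grip":0.091,"x":-0.149,"y":-0.141,"z":-0.043},{"grip":0.091,"x":-0.149,"y":-0.141,"z":-0.043}]'
python3 -c "from h import *;go(560,-200,400,86)"
```

```text
t0.1 at [202.3 537.9 227.3] yaw 159.4 w 91.2 F [ 0.5 -0.4  0. ] shift [-0.5946 -0.5647 -0.1727] yaw 1.281validation failed for argument at $[0]...
validation failed for argument at $[0]...
```

```bash

python3 -m crank '[{"grip":0.091,"x":-0.149,"y":-0.141,"z":-0.043,"yaw":0},{"grip":0.091,"x":-0.149,"y":-0.141,"z":-0.043,"yaw":0},{"grip":0.091,"x":-0.149,"y":-0.141,"z":-0.043,"yaw":0},{"grip":0.091,"x":-0.149,"y":-0.141,"z":-0.043,"yaw":0},{"grip":0.091,"x":-0.149,"y":-0.141,"z":-0.043,"yaw":0}]'
python3 -m crank '[{"grip":0.091,"x":-0.149,"y":-0.141,"z":-0.043,"yaw":0},{"grip":0.091,"x":-0.149,"y":-0.141,"z":-0.043,"yaw":0},{"grip":0.091,"x":-0.149,"y":-0.141,"z":-0.043,"yaw":0},{"grip":0.091,"x":-0.149,"y":-0.141,"z":-0.043,"yaw":0},{"grip":0.091,"x":-0.149,"y":-0.141,"z":-0.043,"yaw":0}]'
python3 -c "from h import *;go(560,-200,400,86)"
```

```text
time_s: 0.57
ee_pos: [291.9, 353.0, 270.8]
ee_rot: [-180.0, 0.0, 159.4]
force: [0.1, 0.0, 0.2]
gripper_width: 91.2
gripper_force: 0.0
time_s: 0.98
ee_pos: [381.1, 169.6, 313.8]
ee_rot: [180.0, 0.0, 159.4]
force: [0.7, -0.1, 0.8]
gripper_width: 90.8
gripper_force: 0.0
t1.0 at [381.1 169.6 313.8] yaw 159.4 w 90.8 F [ 0.7 -0.1  0.8] shift [-0.2975 -0.2831 -0.0862] yaw 1.281
```

```bash

python3 -m crank '[{"grip":0.091,"x":-0.149,"y":-0.141,"z":-0.043,"yaw":0},{"grip":0.091,"x":-0.149,"y":-0.141,"z":-0.043,"yaw":0},{"grip":0.091,"x":-0.149,"y":-0.141,"z":-0.043,"yaw":0},{"grip":0.091,"x":-0.149,"y":-0.141,"z":-0.043,"yaw":0},{"grip":0.091,"x":-0.149,"y":-0.141,"z":-0.043,"yaw":0}]' >/dev/null
python3 -m crank '[{"grip":0.091,"x":-0.149,"y":-0.141,"z":-0.043,"yaw":0},{"grip":0.091,"x":-0.149,"y":-0.141,"z":-0.043,"yaw":0},{"grip":0.091,"x":-0.149,"y":-0.141,"z":-0.043,"yaw":0},{"grip":0.091,"x":-0.149,"y":-0.141,"z":-0.043,"yaw":0},{"grip":0.091,"x":-0.149,"y":-0.141,"z":-0.043,"yaw":0}]'>/dev/null
python3 -m crank '[{"grip":0.091,"x":0,"y":0,"z":0,"yaw":0.6},{"grip":0.091,"x":0,"y":0,"z":0,"yaw":0.6},{"grip":0.091,"x":0,"y":0,"z":0,"yaw":0.6},{"grip":0.091,"x":0,"y":0,"z":0,"yaw":0.6},{"grip":0.091,"x":0,"y":0,"z":0,"yaw":0.6}]' >/dev/null
python3 -m crank '[{"grip":0.091,"x":0,"y":0,"z":0,"yaw":0.6},{"grip":0.091,"x":0,"y":0,"z":0,"yaw":0.6},{"grip":0.091,"x":0,"y":0,"z":0,"yaw":0.6},{"grip":0.091,"x":0,"y":0,"z":0,"yaw":0.6},{"grip":0.091,"x":0,"y":0,"z":0,"yaw":0.6}]' >/dev/null
python3 -m crank '[{"grip":0.091,"x":0,"y":0,"z":0,"yaw":0.08},{"grip":0.091,"x":0,"y":0,"z":0,"yaw":0.08},{"grip":0.091,"x":0,"y":0,"z":0,"yaw":0.08},{"grip":0.091,"x":0,"y":0,"z":0,"yaw":0.08},{"grip":0.091,"x":0,"y":0,"z":0,"yaw":0.08}]' >/dev/null
python3 -c "
from h import *;go(560,-200,400,86)
m,i=snap('wrist','w1');np.savez('w1.npz',**m)"
```

```text
t3.1 at [ 559.5 -195.1  398.8] yaw 86.1 w 91.1 F [ 0.4 -0.3 -0.8] shift [-0.0048  0.0008 -0.0012] yaw 0.002
```

View pics/w1.png

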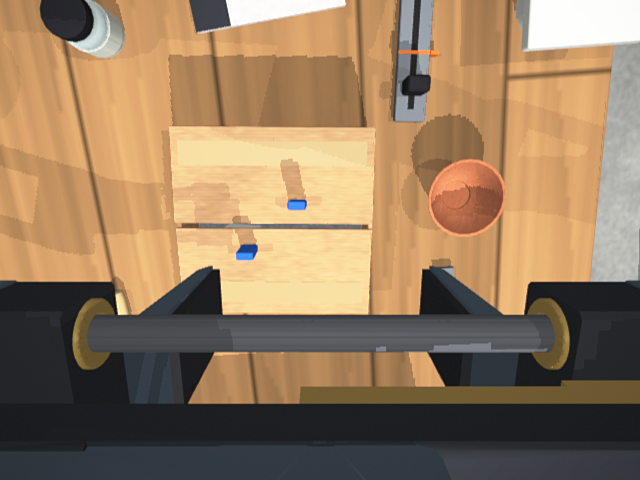

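The wrist picture shows the tab tips at (297,203) and (246,250), the carton's +y rim from (170,127) to (375,128), the orange line at (417,53), the grip at (417,82), and the bowl at (466,198).

```bash
python3 - <<'E'
from h import *
m=dict(np.load('w1.npz'))
for k,z,p in [('rimL',76,(170,127)),('rimR',76,(375,128)),('taba',118,(297,203)),('tabb',118,(246,248)),('gapL',82,(178,226)),('gapR',82,(370,229)),('mark',14,(412,53)),('gript',54.5,(418,80)),('dBL',14,(394,121)),('dBR',14,(423,122)),('bowl',50,(466,198)),('bd',8,(200,33)),('bd2',8,(345,7)),('bdstrip',8,(229,26))]:
    print(k,ray(m,*p,z).round(1))
E
```

```text
rimL [391.8 -88.7  76. ]
rimR [ 629.  -106.1   76. ]
taba [ 534.3 -181.6  118. ]
tabb [ 472.1 -228.7  118. ]
gapL [ 385.2 -204.    82. ]
gapR [ 617.9 -223.8   82. ]
mark [687.  -16.4  14. ]
gript [684.5 -54.5  54.5]
dBL [662.5 -96.4  14. ]
dBR [ 700.2 -100.2   14. ]
bowl [ 745.3 -198.5   50. ]
bd [423.1  26.1   8. ]
bd2 [606.3  42.8   8. ]
bdstrip [460.4  31.5   8. ]
```

```bash
python3 - <<'E'
from h import *
go(533.5,-186,160,85.5)
h=30;t=np.linspace(.1,1.8,11)
d=88*np.cos(t)-h*np.sin(t);z=88*np.sin(t)+h*np.cos(t)
print(np.c_[t,(d[0]-d)/1000,-(z-z[0])/1000].round(3).tolist())
E
```

```text
t3.1 at [ 559.5 -195.1  398.8] yaw 86.1 w 91.1 F [-0.9  0.9  0.3] shift [ 0.0073 -0.0266  0.2388] yaw 0.01
[[0.1, 0.0, -0.0], [0.27, 0.008, -0.014], [0.44, 0.018, -0.026], [0.61, 0.03, -0.036], [0.78, 0.043, -0.045], [0.95, 0.058, -0.05], [1.12, 0.073, -0.054], [1.29, 0.089, -0.054], [1.46, 0.105, -0.052], [1.63, 0.12, -0.047], [1.8, 0.134, -0.04]]
```

```bash

python3 -m crank '[{"grip":0.06,"x":0.0075,"y":-0.0265,"z":0.04,"yaw":0.01},{"grip":0.06,"x":0.0075,"y":-0.0265,"z":0.08,"yaw":0.01},{"grip":0.06,"x":0.0075,"y":-0.0265,"z":0.12,"yaw":0.01},{"grip":0.06,"x":0.0075,"y":-0.0265,"z":0.16,"yaw":0.01},{"grip":0.06,"x":0.0075,"y":-0.0265,"z":0.2,"yaw":0.01}]' >/dev/null
python3 -m crank '[{"grip":0.06,"x":0,"y":0,"z":0.03,"yaw":0},{"grip":0.06,"x":0,"y":0,"z":0.055,"yaw":0},{"grip":0.06,"x":0,"y":0,"z":0.075,"yaw":0},{"grip":0.06,"x":0,"y":0,"z":0.088,"yaw":0},{"grip":0.06,"x":0,"y":0,"z":0.088,"yaw":0}]'
python3 -m crank '[{"grip":0.0,"x":0,"y":0,"z":0,"yaw":0},{"grip":0.0,"x":0,"y":0,"z":0,"yaw":0},{"grip":0.0,"x":0,"y":0,"z":0,"yaw":0},{"grip":0.0,"x":0,"y":0,"z":0,"yaw":0},{"grip":0.0,"x":0,"y":0,"z":0,"yaw":0}]' 6
python3 -m crank '[{"grip":0.0,"x":0,"y":0,"z":0,"yaw":0},{"grip":0.0,"x":0,"y":0,"z":0,"yaw":0},{"grip":0.0,"x":0,"y":0,"z":0,"yaw":0},{"grip":0.0,"x":0,"y":0,"z":0,"yaw":0},{"grip":0.0,"x":0,"y":0,"z":0,"yaw":0}]' 6
```

```text
time_s: 3.95
ee_pos: [531.7, -185.1, 107.8]
ee_rot: [-179.6, -0.1, 85.5]
force: [0.2, -0.3, -0.4]
gripper_width: 60.0
gripper_force: 0.0
time_s: 4.37
ee_pos: [534.1, -185.9, 111.8]
ee_rot: [179.9, 0.0, 85.5]
force: [-0.6, 0.4, -0.3]
gripper_width: 29.5
gripper_force: 0.0
time_s: 4.78
ee_pos: [533.2, -185.9, 110.9]
ee_rot: [-179.9, 0.0, 85.5]
force: [-2.3, -1.9, 0.9]
gripper_width: 20.2
gripper_force: 6.0
```

```bash

python3 -m crank '[{"grip":0.0,"x":0.008,"y":0,"z":-0.014,"yaw":0},{"grip":0.0,"x":0.018,"y":0,"z":-0.026,"yaw":0},{"grip":0.0,"x":0.03,"y":0,"z":-0.036,"yaw":0},{"grip":0.0,"x":0.043,"y":0,"z":-0.045,"yaw":0},{"grip":0.0,"x":0.058,"y":0,"z":-0.05,"yaw":0}]' 6
python3 -m crank '[{"grip":0.0,"x":0.015,"y":0,"z":-0.004,"yaw":0},{"grip":0.0,"x":0.031,"y":0,"z":-0.004,"yaw":0},{"grip":0.0,"x":0.047,"y":0,"z":-0.002,"yaw":0},{"grip":0.0,"x":0.062,"y":0,"z":0.003,"yaw":0},{"grip":0.0,"x":0.076,"y":0,"z":0.01,"yaw":0}]' 6
python3 -m crank '[{"grip":0.0,"x":0,"y":0,"z":0,"yaw":0},{"grip":0.0,"x":0,"y":0,"z":0,"yaw":0},{"grip":0.04,"x":0,"y":0,"z":0,"yaw":0},{"grip":0.04,"x":0,"y":0,"z":0,"yaw":0},{"grip":0.04,"x":0,"y":0,"z":0,"yaw":0}]' 6
python3 -m crank '[{"grip":0.04,"x":0,"y":0,"z":-0.02,"yaw":0},{"grip":0.04,"x":0,"y":0,"z":-0.05,"yaw":0},{"grip":0.04,"x":0,"y":0,"z":-0.09,"yaw":0},{"grip":0.04,"x":0,"y":0,"z":-0.12,"yaw":0},{"grip":0.04,"x":0,"y":0,"z":-0.12,"yaw":0}]' 6
python3 -c "
from h import *;go(469.5,-239,260,85.5);snap('side','s1')"
```

```text
time_s: 5.2
ee_pos: [537.6, -128.0, 162.1]
ee_rot: [-180.0, 0.1, 85.5]
force: [-3.9, -3.0, 3.5]
gripper_width: 20.0
gripper_force: 6.0
time_s: 5.62
ee_pos: [543.5, -50.2, 151.7]
ee_rot: [-180.0, -0.1, 85.5]
force: [-4.2, 0.5, 3.8]
gripper_width: 20.0
gripper_force: 6.0
time_s: 6.03
ee_pos: [544.8, -52.4, 151.0]
ee_rot: [179.9, 0.0, 85.5]
force: [-0.4, -0.5, 0.7]
gripper_width: 37.2
gripper_force: 0.0
time_s: 6.45
ee_pos: [547.8, -53.0, 277.9]
ee_rot: [179.2, 0.0, 85.4]
force: [0.5, -0.0, -0.1]
gripper_width: 40.1
gripper_force: 0.0
t6.5 at [547.8 -53.  277.9] yaw 85.4 w 40.1 F [ 0.5 -0.  -0.1] shift [-0.1917 -0.0632  0.0179] yaw -0.001
```

View pics/s1.png

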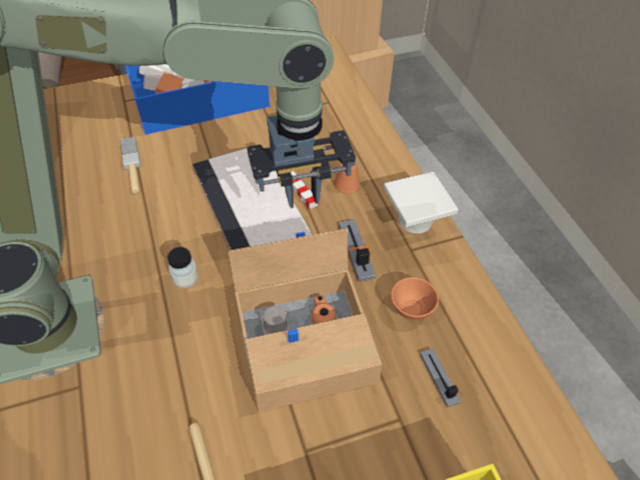

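Flap a stands past upright. Inside the +y row I can see a grey column base at (272,318) and the lamp at (322,312). I'll open flap b next.

```bash

python3 -m crank '[{"grip":0.06,"x":-0.04,"y":-0.013,"z":0,"yaw":0},{"grip":0.06,"x":-0.08,"y":-0.026,"z":0,"yaw":0},{"grip":0.06,"x":-0.12,"y":-0.039,"z":0,"yaw":0},{"grip":0.06,"x":-0.16,"y":-0.052,"z":0,"yaw":0},{"grip":0.06,"x":-0.192,"y":-0.063,"z":0,"yaw":0}]' >/dev/null
python3 -m crank '[{"grip":0.06,"x":0,"y":0,"z":0.04,"yaw":0},{"grip":0.06,"x":0,"y":0,"z":0.08,"yaw":0},{"grip":0.06,"x":0,"y":0,"z":0.12,"yaw":0},{"grip":0.06,"x":0,"y":0,"z":0.15,"yaw":0},{"grip":0.06,"x":0,"y":0,"z":0.164,"yaw":0}]'
python3 -m crank '[{"grip":0.0,"x":0,"y":0,"z":0,"yaw":0},{"grip":0.0,"x":0,"y":0,"z":0,"yaw":0},{"grip":0.0,"x":0,"y":0,"z":0,"yaw":0},{"grip":0.0,"x":0,"y":0,"z":0,"yaw":0},{"grip":0.0,"x":0,"y":0,"z":0,"yaw":0}]' 6 >/dev/null
python3 -m crank '[{"grip":0.0,"x":0,"y":0,"z":0,"yaw":0},{"grip":0.0,"x":0,"y":0,"z":0,"yaw":0},{"grip":0.0,"x":0,"y":0,"z":0,"yaw":0},{"grip":0.0,"x":0,"y":0,"z":0,"yaw":0},{"grip":0.0,"x":0,"y":0,"z":0,"yaw":0}]' 6
```

```text
time_s: 7.33
ee_pos: [462.7, -237.3, 101.4]
ee_rot: [-179.5, -0.2, 85.4]
force: [-0.2, 0.4, -0.3]
gripper_width: 60.0
gripper_force: 0.0
time_s: 8.17
ee_pos: [468.8, -239.2, 108.2]
ee_rot: [179.6, 0.1, 85.5]
force: [4.3, 1.1, -0.8]
gripper_width: 19.7
gripper_force: 6.0
```

```bash

python3 -m crank '[{"grip":0.0,"x":-0.008,"y":0,"z":-0.014,"yaw":0},{"grip":0.0,"x":-0.018,"y":0,"z":-0.026,"yaw":0},{"grip":0.0,"x":-0.03,"y":0,"z":-0.036,"yaw":0},{"grip":0.0,"x":-0.043,"y":0,"z":-0.045,"yaw":0},{"grip":0.0,"x":-0.058,"y":0,"z":-0.05,"yaw":0}]' 6
python3 -m crank '[{"grip":0.0,"x":-0.015,"y":0,"z":-0.004,"yaw":0},{"grip":0.0,"x":-0.031,"y":0,"z":-0.004,"yaw":0},{"grip":0.0,"x":-0.047,"y":0,"z":-0.002,"yaw":0},{"grip":0.0,"x":-0.062,"y":0,"z":0.003,"yaw":0},{"grip":0.0,"x":-0.076,"y":0,"z":0.01,"yaw":0}]' 6
python3 -m crank '[{"grip":0.0,"x":0,"y":0,"z":0,"yaw":0},{"grip":0.0,"x":0,"y":0,"z":0,"yaw":0},{"grip":0.04,"x":0,"y":0,"z":0,"yaw":0},{"grip":0.04,"x":0,"y":0,"z":0,"yaw":0},{"grip":0.04,"x":0,"y":0,"z":0,"yaw":0}]' 6
python3 -m crank '[{"grip":0.04,"x":0,"y":0,"z":-0.02,"yaw":0},{"grip":0.04,"x":0,"y":0,"z":-0.05,"yaw":0},{"grip":0.04,"x":0,"y":0,"z":-0.09,"yaw":0},{"grip":0.04,"x":0,"y":0,"z":-0.12,"yaw":0},{"grip":0.04,"x":0,"y":0,"z":-0.12,"yaw":0}]' 6
python3 -c "
from h import *;go(500,-280,400,85.5)"
```

```text
time_s: 8.58
ee_pos: [463.5, -296.8, 159.1]
ee_rot: [179.7, 0.0, 85.5]
force: [1.4, 0.8, -0.2]
gripper_width: 22.1
gripper_force: 0.6
time_s: 9.0
ee_pos: [455.1, -373.9, 146.0]
ee_rot: [-180.0, -0.0, 85.4]
force: [0.3, -0.4, -0.6]
gripper_width: 0.5
gripper_force: 0.0
time_s: 9.42
ee_pos: [455.9, -371.6, 147.1]
ee_rot: [180.0, -0.0, 85.5]
force: [-0.7, 0.2, -0.7]
gripper_width: 17.7
gripper_force: 0.0
time_s: 9.83
ee_pos: [458.3, -373.6, 274.6]
ee_rot: [179.3, 0.5, 85.5]
force: [0.9, -0.5, 0.6]
gripper_width: 40.2
gripper_force: 0.0
t9.8 at [ 458.3 -373.6  274.6] yaw 85.5 w 40.2 F [ 0.9 -0.5  0.6] shift [ 0.0966  0.0343 -0.1254] yaw 0.0
```

```bash

python3 -m crank '[{"grip":0.0,"x":0.03,"y":0.034,"z":-0.04,"yaw":0},{"grip":0.0,"x":0.06,"y":0.034,"z":-0.08,"yaw":0},{"grip":0.0,"x":0.09,"y":0.034,"z":-0.12,"yaw":0},{"grip":0.0,"x":0.096,"y":0.034,"z":-0.125,"yaw":0},{"grip":0.0,"x":0.096,"y":0.034,"z":-0.125,"yaw":0}]' 6
python3 -c "
from h import *
m,w=snap('wrist','w2');np.savez('w2.npz',**m);_,s=snap('side','s2')
cv2.imwrite('pics/c2.png',np.hstack([w[:320,100:500],s[160:480,180:500]])[:,:,::-1])"
```

```text
time_s: 10.25
ee_pos: [499.4, -275.7, 399.4]
ee_rot: [179.3, 0.2, 85.8]
force: [-0.6, -1.0, 0.8]
gripper_width: 9.5
gripper_force: 0.0
```

View pics/c2.png

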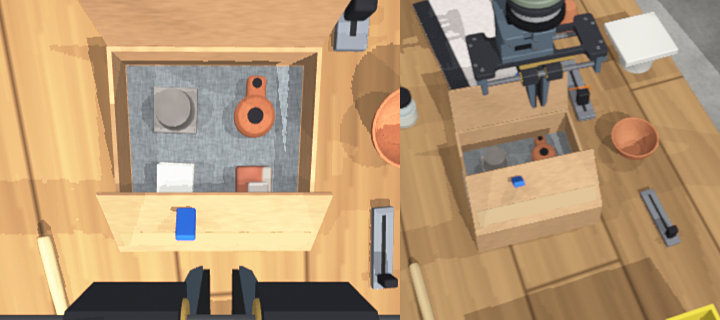

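The left crop (wrist) shows all four finds: column base (175,108), lamp (255,108), cornice (175,178), and brick (255,180). Flap b is half open because the grip slackened on the way. I'll work out its angle, then push it from inside.

```bash
python3 - <<'E'
from h import *
m=dict(np.load('w2.npz'))
c=np.array([501.5,-212.5]);a=np.radians(-4.5);R=np.array([[np.cos(a),-np.sin(a)],[np.sin(a),np.cos(a)]])
for th in (.5,.7,.9,1.1):
    X=[np.r_[c+R@[sx*119,-115+112*np.cos(th)],75.5+112*np.sin(th)] for sx in(-1,1)]
    print(th,[proj(m,x).round() for x in X])
print('obs 197,193 432,195')
for n,z,p in [('col',55,(273,109)),('lamp',43,(355,116)),('lampnoz',35,(357,80)),('cornL',55,(257,164)),('cornR',55,(293,164)),('brL',43,(336,168)),('brR',43,(371,168)),('rimLin',76,(213,48)),('rimRin',76,(422,48))]: 
    r=ray(m,*p,z)[:2];print(n,r.round(1),'carton',(R.T@(r-c)).round(1))
go(501,-212,150,85.5)
E
```

```text
0.5 [array([202., 170.]), array([427., 171.])]
0.7 [array([198., 184.]), array([431., 185.])]
0.9 [array([195., 202.]), array([434., 202.])]
1.1 [array([192., 223.]), array([436., 223.])]
obs 197,193 432,195
col [ 455.6 -156.7] carton [-50.2  52. ]
lamp [ 554.4 -171.1] carton [49.5 45.4]
lampnoz [ 559.9 -128.8] carton [51.7 88. ]
cornL [ 429.2 -219.3] carton [-71.6 -12.5]
cornR [ 473.5 -222.7] carton [-27.1 -12.4]
brL [ 526.9 -232.2] carton [ 26.8 -17.6]
brR [ 571.3 -235.5] carton [ 71.4 -17.5]
rimLin [398.2 -90.5] carton [-112.6  113.6]
rimRin [ 629.3 -107.2] carton [119.1 115. ]
t10.3 at [ 497.6 -278.2  393.3] yaw 85.6 w 1.7 F [-0.7 -0.1 -0.9] shift [ 0.0662 -0.0017  0.2433] yaw 0.002
```

```bash

python3 -m crank '[{"grip":0.0,"x":0.03,"y":-0.002,"z":0.01,"yaw":0},{"grip":0.0,"x":0.066,"y":-0.002,"z":0.04,"yaw":0},{"grip":0.0,"x":0.066,"y":-0.002,"z":0.08,"yaw":0},{"grip":0.0,"x":0.066,"y":-0.002,"z":0.12,"yaw":0},{"grip":0.0,"x":0.066,"y":-0.002,"z":0.16,"yaw":0}]' 6 >/dev/null
python3 -m crank '[{"grip":0.0,"x":0,"y":0,"z":0.04,"yaw":0},{"grip":0.0,"x":0,"y":0,"z":0.07,"yaw":0},{"grip":0.0,"x":0,"y":0,"z":0.083,"yaw":0},{"grip":0.0,"x":-0.01,"y":0,"z":0.083,"yaw":0},{"grip":0.0,"x":-0.02,"y":0,"z":0.083,"yaw":0}]' 6
python3 -m crank '[{"grip":0.0,"x":-0.01,"y":0,"z":0,"yaw":0},{"grip":0.0,"x":-0.02,"y":0,"z":0,"yaw":0},{"grip":0.0,"x":-0.03,"y":0,"z":0,"yaw":0},{"grip":0.0,"x":-0.04,"y":0,"z":0,"yaw":0},{"grip":0.0,"x":-0.05,"y":0,"z":0,"yaw":0}]' 6
python3 -m crank '[{"grip":0.0,"x":-0.01,"y":0,"z":0,"yaw":0},{"grip":0.0,"x":-0.02,"y":0,"z":0,"yaw":0},{"grip":0.0,"x":-0.03,"y":0,"z":0,"yaw":0},{"grip":0.0,"x":-0.04,"y":0,"z":0,"yaw":0},{"grip":0.0,"x":-0.055,"y":0,"z":0,"yaw":0}]' 6
python3 -m crank '[{"grip":0.0,"x":0,"y":0,"z":0,"yaw":0},{"grip":0.0,"x":0,"y":0,"z":0,"yaw":0},{"grip":0.0,"x":0.02,"y":0,"z":0,"yaw":0},{"grip":0.0,"x":0.03,"y":0,"z":-0.02,"yaw":0},{"grip":0.0,"x":0.03,"y":0,"z":-0.04,"yaw":0}]' 6
python3 -c "
from h import *
snap('side','s3')
go(558,-172,260,85.5)"
```

```text
time_s: 11.18
ee_pos: [497.5, -233.5, 147.3]
ee_rot: [-179.8, -0.1, 85.5]
force: [0.0, 2.5, 2.5]
gripper_width: 0.6
gripper_force: 1.5
time_s: 11.6
ee_pos: [494.9, -284.6, 149.6]
ee_rot: [179.9, 0.0, 85.4]
force: [-0.8, 0.8, 0.4]
gripper_width: 0.5
gripper_force: 0.4
time_s: 12.02
ee_pos: [490.2, -338.0, 148.6]
ee_rot: [-179.9, -0.1, 85.5]
force: [0.6, 2.2, -0.2]
gripper_width: 0.3
gripper_force: 0.5
time_s: 12.43
ee_pos: [492.0, -305.4, 188.1]
ee_rot: [-179.8, -0.2, 85.6]
force: [0.0, -0.7, 0.0]
gripper_width: 0.2
gripper_force: 0.0
t12.5 at [ 494.5 -307.8  193.4] yaw 85.6 w 0.6 F [ 1.7 -0.5  2.9] shift [ 0.1403  0.0528 -0.0666] yaw 0.001
```

View pics/s3.png

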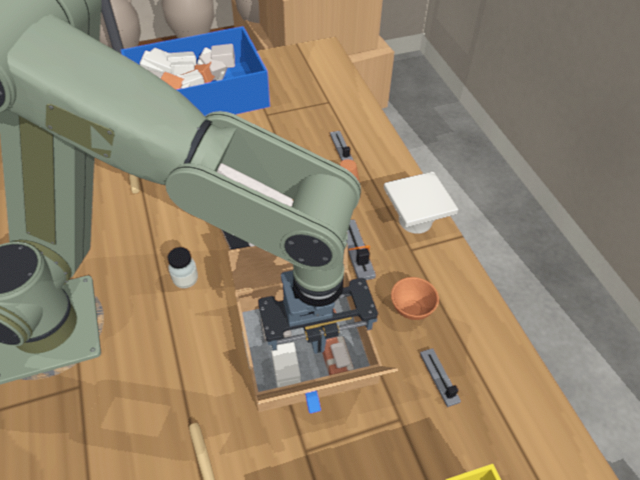

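Both flaps are past upright, and the cornice at (285,362) and brick at (338,355) are uncovered. I'll start with the lamp.

```bash

python3 -m crank '[{"grip":0.076,"x":0.03,"y":0.01,"z":-0.02,"yaw":0},{"grip":0.076,"x":0.06,"y":0.02,"z":-0.04,"yaw":0},{"grip":0.076,"x":0.1,"y":0.035,"z":-0.04,"yaw":0},{"grip":0.076,"x":0.135,"y":0.049,"z":-0.04,"yaw":0},{"grip":0.076,"x":0.141,"y":0.049,"z":-0.04,"yaw":0}]' 6 >/dev/null
python3 -m crank '[{"grip":0.076,"x":0,"y":0,"z":0,"yaw":0},{"grip":0.076,"x":0,"y":0,"z":0,"yaw":0},{"grip":0.076,"x":0,"y":0,"z":0,"yaw":0},{"grip":0.076,"x":0,"y":0,"z":0,"yaw":0},{"grip":0.076,"x":0,"y":0,"z":0,"yaw":0}]' 6 >/dev/null
python3 - <<'E'
from h import *
go(554.4,-171.1,24,85.5)
m,w=snap('wrist','w3')
cb=np.array([500,214.]);b=np.radians(5)
B=lambda x,y:cb+[x*np.cos(b)-y*np.sin(b),x*np.sin(b)+y*np.cos(b)]
for n,y in(('lamp',125),('col',45),('brick',-45),('corn',-135)):print(n,B(20,y).round(1))
E
```

```text
t13.3 at [ 552.4 -172.5  228.8] yaw 85.4 w 64.4 F [ 0.7 -0.2  0.3] shift [0.0016 0.0019 0.2048] yaw -0.002
lamp [509.  340.3]
col [516.  260.6]
brick [523.8 170.9]
corn [531.7  81.3]
```

View pics/w3.png

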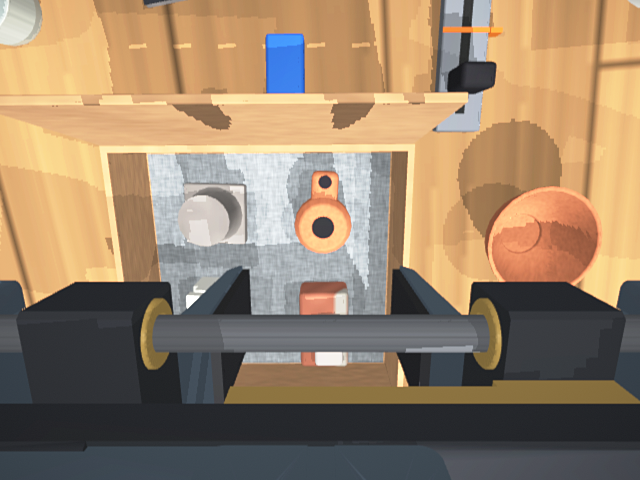

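The wrist picture shows the lamp body at (323,225), lined up between the fingers. I'll pick it now.

```bash
python3 -c "
from h import *
m=camera_model('wrist');print(ray(m,323,226,43),ray(m,210,216,55))"
python3 -m crank '[{"grip":0.076,"x":0.001,"y":0.001,"z":0.04,"yaw":0},{"grip":0.076,"x":0.001,"y":0.001,"z":0.08,"yaw":0},{"grip":0.076,"x":0.001,"y":0.001,"z":0.12,"yaw":0},{"grip":0.076,"x":0.001,"y":0.001,"z":0.15,"yaw":0},{"grip":0.076,"x":0.001,"y":0.001,"z":0.18,"yaw":0}]' 20 >/dev/null
python3 -m crank '[{"grip":0.076,"x":0,"y":0,"z":0.01,"yaw":0},{"grip":0.076,"x":0,"y":0,"z":0.02,"yaw":0},{"grip":0.076,"x":0,"y":0,"z":0.024,"yaw":0},{"grip":0.076,"x":0,"y":0,"z":0.024,"yaw":0},{"grip":0.076,"x":0,"y":0,"z":0.024,"yaw":0}]' 20
python3 -m crank '[{"grip":0.04,"x":0,"y":0,"z":0,"yaw":0},{"grip":0.04,"x":0,"y":0,"z":0,"yaw":0},{"grip":0.04,"x":0,"y":0,"z":0,"yaw":0},{"grip":0.04,"x":0,"y":0,"z":0,"yaw":0},{"grip":0.04,"x":0,"y":0,"z":0,"yaw":0}]' 20 >/dev/null
python3 -m crank '[{"grip":0.04,"x":0,"y":0,"z":0,"yaw":0},{"grip":0.04,"x":0,"y":0,"z":0,"yaw":0},{"grip":0.04,"x":0,"y":0,"z":-0.01,"yaw":0},{"grip":0.04,"x":0,"y":0,"z":-0.03,"yaw":0},{"grip":0.04,"x":0,"y":0,"z":-0.05,"yaw":0}]' 20
```

```text
[ 554.83348502 -168.88998318   43.        ] [ 460.66352432 -150.30583692   55.        ]
time_s: 14.2
ee_pos: [555.0, -170.8, 26.3]
ee_rot: [179.8, 0.0, 85.5]
force: [0.4, -0.5, 0.3]
gripper_width: 75.6
gripper_force: 0.0
time_s: 15.03
ee_pos: [552.8, -169.9, 74.6]
ee_rot: [-179.8, -0.1, 85.5]
force: [0.0, 0.6, -2.9]
gripper_width: 51.1
gripper_force: 20.0
```

```bash

python3 -m crank '[{"grip":0.04,"x":0,"y":0,"z":-0.035,"yaw":0},{"grip":0.04,"x":0,"y":0,"z":-0.07,"yaw":0},{"grip":0.04,"x":0,"y":0,"z":-0.105,"yaw":0},{"grip":0.04,"x":0,"y":0,"z":-0.14,"yaw":0},{"grip":0.04,"x":0,"y":0,"z":-0.18,"yaw":0}]' 20
python3 -m crank '[{"grip":0.04,"x":0.034,"y":-0.0056,"z":0,"yaw":0},{"grip":0.04,"x":0.068,"y":-0.0113,"z":0,"yaw":0},{"grip":0.04,"x":0.102,"y":-0.017,"z":0,"yaw":0},{"grip":0.04,"x":0.136,"y":-0.023,"z":0,"yaw":0},{"grip":0.04,"x":0.17,"y":-0.0285,"z":0,"yaw":0}]' 20 >/dev/null
python3 -m crank '[{"grip":0.04,"x":0.034,"y":-0.0056,"z":0,"yaw":0},{"grip":0.04,"x":0.068,"y":-0.0113,"z":0,"yaw":0},{"grip":0.04,"x":0.102,"y":-0.017,"z":0,"yaw":0},{"grip":0.04,"x":0.136,"y":-0.023,"z":0,"yaw":0},{"grip":0.04,"x":0.17,"y":-0.0285,"z":0,"yaw":0}]' 20 >/dev/null
python3 -m crank '[{"grip":0.04,"x":0.034,"y":-0.0056,"z":0,"yaw":-0.04},{"grip":0.04,"x":0.068,"y":-0.0113,"z":0,"yaw":-0.08},{"grip":0.04,"x":0.102,"y":-0.017,"z":0,"yaw":-0.12},{"grip":0.04,"x":0.136,"y":-0.023,"z":0,"yaw":-0.15},{"grip":0.04,"x":0.166,"y":-0.0285,"z":0,"yaw":-0.166}]' 20 
python3 -c "from h import *;go(509,340,28,95)
m,i=snap('wrist','w4');np.savez('w4.npz',**m)"
```

```text
time_s: 15.45
ee_pos: [552.6, -169.9, 255.6]
ee_rot: [-179.8, -0.0, 85.5]
force: [-0.1, 0.6, -1.7]
gripper_width: 51.3
gripper_force: 20.0
time_s: 16.7
ee_pos: [507.6, 342.7, 254.6]
ee_rot: [-179.9, 0.0, 95.1]
force: [1.0, -0.5, -2.0]
gripper_width: 50.8
gripper_force: 20.0
t16.7 at [507.6 342.7 254.6] yaw 95.1 w 50.8 F [ 1.  -0.5 -2. ] shift [-0.0028  0.0012  0.2266] yaw 0.002
```

View pics/w4.png

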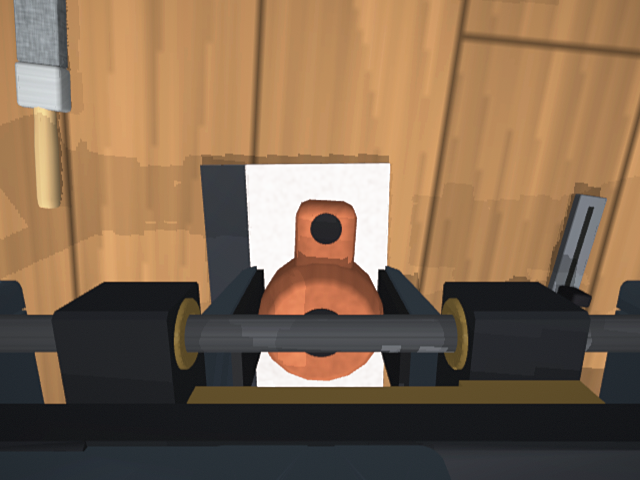

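The wrist picture shows the lamp held, with the board's far edge below it from (202,165) through the strip boundary at (246,165) to (389,164).

```bash
python3 - <<'E'
from h import *
from scipy.optimize import least_squares
m=dict(np.load('w4.npz'))
o=[ray(m,*p,8)[:2] for p in((202,165),(246,165),(389,164))];print(np.round(o,1))
o+=[[423.1,26.1],[460.4,31.5],[606.3,42.8]]
l=np.array([[-95,180],[-50,180],[95,180],[-95,-180],[-50,-180],[95,-180]])
f=lambda q:(q[:2]+l@np.array([[np.cos(q[2]),np.sin(q[2])],[-np.sin(q[2]),np.cos(q[2])]])-o).ravel()
r=least_squares(f,[500,214,.09]);print(r.x[:2].round(1),np.degrees(r.x[2]),r.fun.reshape(-1,2).round(1))
B=lambda x,y:(r.x[:2]+[x*np.cos(r.x[2])-y*np.sin(r.x[2]),x*np.sin(r.x[2])+y*np.cos(r.x[2])]).round(1)
for n,x,y in(('lamp',20,125),('col',20,45),('brick',20,-45),('corn',20,-135),('bar',-72.5,0)):print(n,B(x,y))
go(*B(20,125),28,np.degrees(r.x[2])+90)
E
```

```text
[[384.8 386.1]
 [428.5 389.9]
 [570.5 403.4]]
[495.5 214.9] 5.542453619026468 [[-1.2 -1.2]
 [-0.1 -0.7]
 [ 2.2 -0.2]
 [-4.8  0.5]
 [ 2.7 -0.6]
 [ 1.2  2.1]]
lamp [503.3 341.3]
col [511.1 261.6]
brick [519.8 172.1]
corn [528.5  82.5]
bar [423.4 207.9]
t16.8 at [506.9 348.3 254.2] yaw 95.3 w 51.2 F [ 1.5  5.3 -2. ] shift [-0.0067 -0.0043  0.2262] yaw -0.005
```

```bash

python3 -m crank '[{"grip":0.04,"x":-0.002,"y":-0.004,"z":0.04,"yaw":0},{"grip":0.04,"x":-0.002,"y":-0.004,"z":0.08,"yaw":0},{"grip":0.04,"x":-0.002,"y":-0.004,"z":0.12,"yaw":0},{"grip":0.04,"x":-0.002,"y":-0.004,"z":0.155,"yaw":0},{"grip":0.04,"x":-0.002,"y":-0.004,"z":0.18,"yaw":0}]' 20
python3 -m crank '[{"grip":0.04,"x":0,"y":0,"z":0.015,"yaw":0},{"grip":0.04,"x":0,"y":0,"z":0.03,"yaw":0},{"grip":0.04,"x":0,"y":0,"z":0.037,"yaw":0},{"grip":0.04,"x":0,"y":0,"z":0.037,"yaw":0},{"grip":0.04,"x":0,"y":0,"z":0.037,"yaw":0}]' 20
python3 -c "from h import *;go(503.3,341.3,28,95.5)"
```

```text
time_s: 17.17
ee_pos: [502.7, 337.0, 71.3]
ee_rot: [-179.7, 0.2, 95.0]
force: [0.0, -0.5, -2.4]
gripper_width: 51.2
gripper_force: 20.0
time_s: 17.58
ee_pos: [504.9, 338.4, 38.1]
ee_rot: [-180.0, 0.0, 95.0]
force: [-0.2, -0.1, -1.5]
gripper_width: 51.2
gripper_force: 20.0
t17.6 at [504.9 338.4  38.1] yaw 95.0 w 51.2 F [-0.2 -0.1 -1.5] shift [ 0.003  -0.0013  0.0101] yaw -0.009
```

```bash

python3 -m crank '[{"grip":0.04,"x":0.001,"y":-0.001,"z":0.004,"yaw":0},{"grip":0.04,"x":0.001,"y":-0.001,"z":0.009,"yaw":0},{"grip":0.04,"x":0.001,"y":-0.001,"z":0.009,"yaw":0},{"grip":0.074,"x":0.001,"y":-0.001,"z":0.009,"yaw":0},{"grip":0.074,"x":0.001,"y":-0.001,"z":0.009,"yaw":0}]' 20
python3 -m crank '[{"grip":0.074,"x":0,"y":0,"z":0,"yaw":0},{"grip":0.074,"x":0,"y":0,"z":0,"yaw":0},{"grip":0.074,"x":0,"y":0,"z":-0.02,"yaw":0},{"grip":0.074,"x":0,"y":0,"z":-0.05,"yaw":0},{"grip":0.074,"x":0,"y":0,"z":-0.09,"yaw":0}]' 20
python3 -m crank '[{"grip":0.074,"x":0,"y":0,"z":-0.04,"yaw":0},{"grip":0.074,"x":0,"y":0,"z":-0.08,"yaw":0},{"grip":0.074,"x":0,"y":0,"z":-0.12,"yaw":0},{"grip":0.074,"x":-0.03,"y":-0.005,"z":-0.14,"yaw":0},{"grip":0.074,"x":-0.07,"y":-0.012,"z":-0.14,"yaw":0}]' 20 >/dev/null
python3 -m crank '[{"grip":0.074,"x":-0.04,"y":-0.007,"z":0,"yaw":0},{"grip":0.074,"x":-0.08,"y":-0.014,"z":0,"yaw":0},{"grip":0.074,"x":-0.12,"y":-0.021,"z":0,"yaw":0},{"grip":0.074,"x":-0.16,"y":-0.029,"z":0,"yaw":0},{"grip":0.074,"x":-0.2,"y":-0.037,"z":0,"yaw":0}]' 20 >/dev/null
python3 -m crank '[{"grip":0.074,"x":-0.04,"y":-0.007,"z":0,"yaw":0.04},{"grip":0.074,"x":-0.08,"y":-0.014,"z":0,"yaw":0.08},{"grip":0.074,"x":-0.12,"y":-0.021,"z":0,"yaw":0.12},{"grip":0.074,"x":-0.16,"y":-0.029,"z":0,"yaw":0.166},{"grip":0.074,"x":-0.2,"y":-0.037,"z":0,"yaw":0.166}]' 20 >/dev/null
python3 -m crank '[{"grip":0.074,"x":-0.01,"y":0,"z":0,"yaw":0},{"grip":0.074,"x":-0.02,"y":0,"z":0,"yaw":0},{"grip":0.074,"x":-0.02,"y":0,"z":0,"yaw":0},{"grip":0.074,"x":-0.02,"y":0,"z":0,"yaw":0},{"grip":0.074,"x":-0.02,"y":0,"z":0,"yaw":0}]' 20 >/dev/null
python3 -c "from h import *;go(457,-155,38,85.5)
m,w=snap('wrist','w5');np.savez('w5.npz',**m)"
```

```text
time_s: 18.0
ee_pos: [504.1, 339.7, 29.5]
ee_rot: [179.9, -0.0, 95.0]
force: [0.2, 0.2, -1.0]
gripper_width: 61.4
gripper_force: 0.0
time_s: 18.42
ee_pos: [502.1, 338.4, 117.5]
ee_rot: [-179.7, 0.2, 95.0]
force: [0.7, 0.1, 0.5]
gripper_width: 74.2
gripper_force: 0.0
t20.1 at [ 457.5 -154.9  258.9] yaw 85.6 w 73.8 F [-0.7  0.5  0.1] shift [-1.000e-04 -5.000e-04  2.209e-01] yaw 0.001
```

View pics/w5.png

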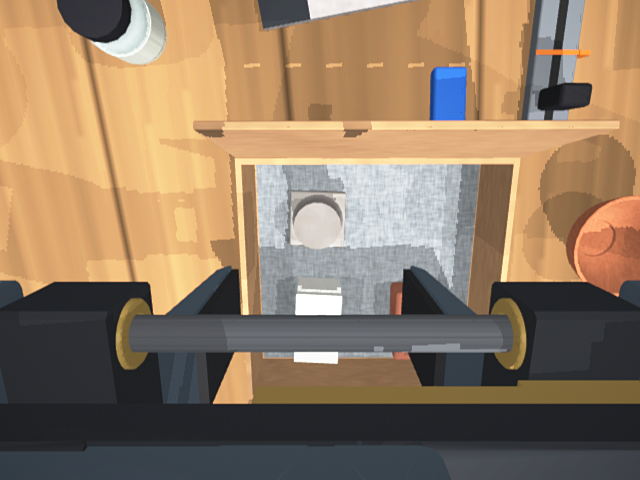

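The wrist picture shows the column shaft at (318,222) centred between the fingers, and the cornice at (318,320). I'll pick the column.

```bash
python3 -c "
from h import *
m=dict(np.load('w5.npz'));print(ray(m,318,222,55),ray(m,318,282,42),ray(m,319,362,55),ray(m,297,300,55),ray(m,342,300,55))"
python3 -m crank '[{"grip":0.074,"x":0,"y":0,"z":0.04,"yaw":0},{"grip":0.074,"x":0,"y":0,"z":0.08,"yaw":0},{"grip":0.074,"x":0,"y":0,"z":0.12,"yaw":0},{"grip":0.074,"x":0,"y":0,"z":0.15,"yaw":0},{"grip":0.074,"x":0,"y":0,"z":0.18,"yaw":0}]' 25 >/dev/null
python3 -m crank '[{"grip":0.074,"x":0,"y":0,"z":0.015,"yaw":0},{"grip":0.074,"x":0,"y":0,"z":0.03,"yaw":0},{"grip":0.074,"x":0,"y":0,"z":0.04,"yaw":0},{"grip":0.074,"x":0,"y":0,"z":0.04,"yaw":0},{"grip":0.074,"x":0,"y":0,"z":0.04,"yaw":0}]' 25
python3 -m crank '[{"grip":0.03,"x":0,"y":0,"z":0,"yaw":0},{"grip":0.03,"x":0,"y":0,"z":0,"yaw":0},{"grip":0.03,"x":0,"y":0,"z":0,"yaw":0},{"grip":0.03,"x":0,"y":0,"z":0,"yaw":0},{"grip":0.03,"x":0,"y":0,"z":0,"yaw":0}]' 25 >/dev/null
python3 -m crank '[{"grip":0.03,"x":0,"y":0,"z":0,"yaw":0},{"grip":0.03,"x":0,"y":0,"z":0,"yaw":0},{"grip":0.03,"x":0,"y":0,"z":0,"yaw":0},{"grip":0.03,"x":0,"y":0,"z":-0.02,"yaw":0},{"grip":0.03,"x":0,"y":0,"z":-0.04,"yaw":0}]' 25
```

```text
[ 455.46187542 -150.57664833   55.        ] [ 450.37474886 -213.08351667   42.        ] [ 445.00544977 -293.61377565   55.        ] [ 429.01745315 -225.41660974   55.        ] [ 472.54953395 -228.84895793   55.        ]
time_s: 20.97
ee_pos: [457.5, -155.2, 38.7]
ee_rot: [-180.0, -0.0, 85.6]
force: [0.4, 0.1, -0.4]
gripper_width: 73.8
gripper_force: 0.0
time_s: 21.8
ee_pos: [456.4, -155.9, 78.2]
ee_rot: [-179.8, -0.1, 85.5]
force: [0.7, -0.5, -2.0]
gripper_width: 43.6
gripper_force: 25.0
```

```bash

python3 -m crank '[{"grip":0.03,"x":0,"y":0,"z":-0.035,"yaw":0},{"grip":0.03,"x":0,"y":0,"z":-0.07,"yaw":0},{"grip":0.03,"x":0,"y":0,"z":-0.105,"yaw":0},{"grip":0.03,"x":0,"y":0,"z":-0.14,"yaw":0},{"grip":0.03,"x":0,"y":0,"z":-0.18,"yaw":0}]' 25
python3 -m crank '[{"grip":0.03,"x":0.03,"y":0.002,"z":0,"yaw":0},{"grip":0.03,"x":0.06,"y":0.003,"z":0,"yaw":0},{"grip":0.03,"x":0.095,"y":0.005,"z":0,"yaw":0},{"grip":0.03,"x":0.13,"y":0.006,"z":0,"yaw":0},{"grip":0.03,"x":0.165,"y":0.008,"z":0,"yaw":0}]' 25 >/dev/null
python3 -m crank '[{"grip":0.03,"x":0.035,"y":0.002,"z":0,"yaw":0},{"grip":0.03,"x":0.07,"y":0.003,"z":0,"yaw":0},{"grip":0.03,"x":0.105,"y":0.005,"z":0,"yaw":0},{"grip":0.03,"x":0.14,"y":0.006,"z":0,"yaw":0},{"grip":0.03,"x":0.17,"y":0.008,"z":0,"yaw":0}]' 25 >/dev/null
python3 -m crank '[{"grip":0.03,"x":0.03,"y":0.002,"z":0,"yaw":-0.05},{"grip":0.03,"x":0.06,"y":0.003,"z":0,"yaw":-0.1},{"grip":0.03,"x":0.085,"y":0.005,"z":0,"yaw":-0.15},{"grip":0.03,"x":0.085,"y":0.005,"z":0,"yaw":-0.175},{"grip":0.03,"x":0.085,"y":0.005,"z":0,"yaw":-0.175}]' 25 >/dev/null
python3 -m crank '[{"grip":0.03,"x":0,"y":0,"z":0.03,"yaw":0},{"grip":0.03,"x":0,"y":0,"z":0.07,"yaw":0},{"grip":0.03,"x":0,"y":0,"z":0.11,"yaw":0},{"grip":0.03,"x":0,"y":0,"z":0.15,"yaw":0},{"grip":0.03,"x":0,"y":0,"z":0.18,"yaw":0}]' 25
python3 -m crank '[{"grip":0.03,"x":0,"y":0,"z":0.015,"yaw":0},{"grip":0.03,"x":0,"y":0,"z":0.03,"yaw":0},{"grip":0.03,"x":0,"y":0,"z":0.03,"yaw":0},{"grip":0.03,"x":0,"y":0,"z":0.03,"yaw":0},{"grip":0.03,"x":0,"y":0,"z":0.03,"yaw":0}]' 25
python3 -c "from h import *;go(511,261.6,41.5,95.5)"
```

```text
time_s: 22.22
ee_pos: [456.5, -155.9, 259.4]
ee_rot: [-179.9, -0.0, 85.5]
force: [0.7, -0.2, -2.0]
gripper_width: 43.5
gripper_force: 25.0
time_s: 23.88
ee_pos: [509.8, 258.7, 75.9]
ee_rot: [-179.8, 0.1, 95.4]
force: [-0.2, -0.8, -2.9]
gripper_width: 43.5
gripper_force: 25.0
time_s: 24.3
ee_pos: [512.2, 260.5, 50.0]
ee_rot: [179.9, -0.0, 95.4]
force: [0.6, -0.4, -1.3]
gripper_width: 43.4
gripper_force: 25.0
t24.3 at [512.2 260.5  50. ] yaw 95.4 w 43.4 F [ 0.6 -0.4 -1.3] shift [ 0.0012 -0.0011  0.0085] yaw -0.001
```

```bash

python3 -m crank '[{"grip":0.03,"x":0.001,"y":-0.001,"z":0.004,"yaw":0},{"grip":0.03,"x":0.001,"y":-0.001,"z":0.0085,"yaw":0},{"grip":0.03,"x":0.001,"y":-0.001,"z":0.0085,"yaw":0},{"grip":0.07,"x":0.001,"y":-0.001,"z":0.0085,"yaw":0},{"grip":0.07,"x":0.001,"y":-0.001,"z":0.0085,"yaw":0}]' 25
python3 -m crank '[{"grip":0.07,"x":0,"y":0,"z":0,"yaw":0},{"grip":0.07,"x":0,"y":0,"z":0,"yaw":0},{"grip":0.07,"x":0,"y":0,"z":-0.02,"yaw":0},{"grip":0.07,"x":0,"y":0,"z":-0.05,"yaw":0},{"grip":0.07,"x":0,"y":0,"z":-0.09,"yaw":0}]' 20
python3 -m crank '[{"grip":0.07,"x":0,"y":0,"z":-0.04,"yaw":0},{"grip":0.07,"x":0,"y":0,"z":-0.08,"yaw":0},{"grip":0.07,"x":0,"y":0,"z":-0.12,"yaw":0},{"grip":0.07,"x":-0.03,"y":-0.007,"z":-0.13,"yaw":0},{"grip":0.07,"x":-0.07,"y":-0.015,"z":-0.13,"yaw":0}]' 20 >/dev/null
python3 -m crank '[{"grip":0.07,"x":-0.04,"y":-0.009,"z":0,"yaw":0},{"grip":0.07,"x":-0.08,"y":-0.018,"z":0,"yaw":0},{"grip":0.07,"x":-0.12,"y":-0.027,"z":0,"yaw":0},{"grip":0.07,"x":-0.16,"y":-0.036,"z":0,"yaw":0},{"grip":0.07,"x":-0.2,"y":-0.044,"z":0,"yaw":0}]' 20 >/dev/null
python3 -m crank '[{"grip":0.07,"x":-0.04,"y":-0.009,"z":0,"yaw":0},{"grip":0.07,"x":-0.08,"y":-0.018,"z":0,"yaw":0},{"grip":0.07,"x":-0.12,"y":-0.027,"z":0,"yaw":0},{"grip":0.07,"x":-0.16,"y":-0.036,"z":0,"yaw":0},{"grip":0.07,"x":-0.2,"y":-0.044,"z":0,"yaw":0}]' 20 >/dev/null
python3 -m crank '[{"grip":0.07,"x":-0.04,"y":-0.008,"z":0,"yaw":0.05},{"grip":0.07,"x":-0.04,"y":-0.008,"z":0,"yaw":0.1},{"grip":0.07,"x":-0.04,"y":-0.008,"z":0,"yaw":0.15},{"grip":0.07,"x":-0.04,"y":-0.008,"z":0,"yaw":0.173},{"grip":0.07,"x":-0.04,"y":-0.008,"z":0,"yaw":0.173}]' 20 >/dev/null
python3 -c "from h import *;go(448.5,-257,26,85.5)"
```

```text
time_s: 24.72
ee_pos: [510.6, 262.0, 41.0]
ee_rot: [179.9, -0.0, 95.5]
force: [0.4, -0.2, -0.2]
gripper_width: 54.0
gripper_force: 0.0
time_s: 25.13
ee_pos: [508.4, 260.8, 128.8]
ee_rot: [-179.6, 0.1, 95.5]
force: [1.2, 0.7, 0.0]
gripper_width: 70.1
gripper_force: 0.0
t26.8 at [ 448.5 -256.6  260.2] yaw 85.6 w 69.6 F [-0.7 -0.2 -0.3] shift [-0.0004  0.      0.2342] yaw 0.001
```

```bash

python3 -m crank '[{"grip":0.07,"x":0,"y":0,"z":0.04,"yaw":0},{"grip":0.07,"x":0,"y":0,"z":0.08,"yaw":0},{"grip":0.07,"x":0,"y":0,"z":0.12,"yaw":0},{"grip":0.07,"x":0,"y":0,"z":0.16,"yaw":0},{"grip":0.07,"x":0,"y":0,"z":0.19,"yaw":0}]' 25 >/dev/null
python3 -m crank '[{"grip":0.07,"x":0,"y":0,"z":0.015,"yaw":0},{"grip":0.07,"x":0,"y":0,"z":0.03,"yaw":0},{"grip":0.07,"x":0,"y":0,"z":0.042,"yaw":0},{"grip":0.07,"x":0,"y":0,"z":0.042,"yaw":0},{"grip":0.07,"x":0,"y":0,"z":0.042,"yaw":0}]' 25
python3 -m crank '[{"grip":0.03,"x":0,"y":0,"z":0,"yaw":0},{"grip":0.03,"x":0,"y":0,"z":0,"yaw":0},{"grip":0.03,"x":0,"y":0,"z":0,"yaw":0},{"grip":0.03,"x":0,"y":0,"z":0,"yaw":0},{"grip":0.03,"x":0,"y":0,"z":0,"yaw":0}]' 25 >/dev/null
python3 -m crank '[{"grip":0.03,"x":0,"y":0,"z":0,"yaw":0},{"grip":0.03,"x":0,"y":0,"z":0,"yaw":0},{"grip":0.03,"x":0,"y":0,"z":0,"yaw":0},{"grip":0.03,"x":0,"y":0,"z":-0.02,"yaw":0},{"grip":0.03,"x":0,"y":0,"z":-0.04,"yaw":0}]' 25
python3 -m crank '[{"grip":0.03,"x":0,"y":0,"z":-0.035,"yaw":0},{"grip":0.03,"x":0,"y":0,"z":-0.07,"yaw":0},{"grip":0.03,"x":0,"y":0,"z":-0.11,"yaw":0},{"grip":0.03,"x":0,"y":0,"z":-0.15,"yaw":0},{"grip":0.03,"x":0,"y":0,"z":-0.19,"yaw":0}]' 25
python3 -m crank '[{"grip":0.03,"x":0.03,"y":0.005,"z":0,"yaw":0},{"grip":0.03,"x":0.06,"y":0.009,"z":0,"yaw":0},{"grip":0.03,"x":0.095,"y":0.014,"z":0,"yaw":0},{"grip":0.03,"x":0.13,"y":0.02,"z":0,"yaw":0},{"grip":0.03,"x":0.165,"y":0.025,"z":0,"yaw":0}]' 25 >/dev/null
python3 -m crank '[{"grip":0.03,"x":0.035,"y":0.005,"z":0,"yaw":0},{"grip":0.03,"x":0.07,"y":0.01,"z":0,"yaw":0},{"grip":0.03,"x":0.105,"y":0.015,"z":0,"yaw":0},{"grip":0.03,"x":0.14,"y":0.02,"z":0,"yaw":-0.05},{"grip":0.03,"x":0.18,"y":0.028,"z":0,"yaw":-0.1}]' 25 >/dev/null
python3 -m crank '[{"grip":0.03,"x":0,"y":0,"z":0,"yaw":-0.04},{"grip":0.03,"x":0,"y":0,"z":0,"yaw":-0.075},{"grip":0.03,"x":0,"y":0,"z":0.02,"yaw":-0.075},{"grip":0.03,"x":0,"y":0,"z":0.06,"yaw":-0.075},{"grip":0.03,"x":0,"y":0,"z":0.1,"yaw":-0.075}]' 25 >/dev/null
python3 -m crank '[{"grip":0.03,"x":0,"y":0,"z":0.04,"yaw":0},{"grip":0.03,"x":0,"y":0,"z":0.07,"yaw":0},{"grip":0.03,"x":0,"y":0,"z":0.1,"yaw":0},{"grip":0.03,"x":0,"y":0,"z":0.115,"yaw":0},{"grip":0.03,"x":0,"y":0,"z":0.115,"yaw":0}]' 25 
python3 -c "from h import *;go(528.5,82.5,31,95.5)"
```

```text
time_s: 27.63
ee_pos: [448.7, -255.9, 28.2]
ee_rot: [-179.9, -0.0, 85.7]
force: [-0.1, 0.5, 0.8]
gripper_width: 69.9
gripper_force: 0.0
time_s: 28.47
ee_pos: [447.7, -255.9, 67.6]
ee_rot: [-179.8, -0.1, 85.6]
force: [0.9, -0.5, -2.4]
gripper_width: 44.0
gripper_force: 24.7
time_s: 28.88
ee_pos: [448.2, -256.2, 259.8]
ee_rot: [-180.0, -0.0, 85.6]
force: [1.3, -1.1, -2.2]
gripper_width: 44.0
gripper_force: 24.7
time_s: 30.55
ee_pos: [524.9, 83.0, 39.4]
ee_rot: [-179.5, 0.0, 95.6]
force: [0.2, 0.0, -2.7]
gripper_width: 44.1
gripper_force: 24.9
t30.6 at [524.9  83.   39.4] yaw 95.6 w 44.1 F [ 0.2  0.  -2.7] shift [-0.0008  0.0036  0.0084] yaw 0.002
```

```bash

python3 -m crank '[{"grip":0.03,"x":0,"y":0,"z":0.005,"yaw":0},{"grip":0.03,"x":0,"y":0,"z":0.0115,"yaw":0},{"grip":0.03,"x":0,"y":0,"z":0.0115,"yaw":0},{"grip":0.03,"x":0,"y":0,"z":0.0115,"yaw":0},{"grip":0.07,"x":0,"y":0,"z":0.0115,"yaw":0}]' 25
python3 -m crank '[{"grip":0.07,"x":0,"y":0,"z":0,"yaw":0},{"grip":0.07,"x":0,"y":0,"z":0,"yaw":0},{"grip":0.07,"x":0,"y":0,"z":-0.02,"yaw":0},{"grip":0.07,"x":0,"y":0,"z":-0.05,"yaw":0},{"grip":0.07,"x":0,"y":0,"z":-0.09,"yaw":0}]' 20
python3 -m crank '[{"grip":0.07,"x":0,"y":0,"z":-0.04,"yaw":0},{"grip":0.07,"x":0,"y":0,"z":-0.08,"yaw":0},{"grip":0.07,"x":0,"y":0,"z":-0.12,"yaw":0},{"grip":0.07,"x":0,"y":0,"z":-0.14,"yaw":0},{"grip":0.07,"x":-0.03,"y":-0.001,"z":-0.14,"yaw":0}]' 20 >/dev/null
python3 -m crank '[{"grip":0.07,"x":-0.04,"y":-0.002,"z":0,"yaw":0},{"grip":0.07,"x":-0.08,"y":-0.004,"z":0,"yaw":0},{"grip":0.07,"x":-0.12,"y":-0.006,"z":0,"yaw":0},{"grip":0.07,"x":-0.16,"y":-0.008,"z":0,"yaw":0},{"grip":0.07,"x":-0.2,"y":-0.01,"z":0,"yaw":0}]' 20 >/dev/null
python3 -m crank '[{"grip":0.07,"x":-0.04,"y":-0.002,"z":0,"yaw":0.05},{"grip":0.07,"x":-0.08,"y":-0.004,"z":0,"yaw":0.1},{"grip":0.07,"x":-0.12,"y":-0.006,"z":0,"yaw":0.173},{"grip":0.07,"x":-0.124,"y":-0.006,"z":0,"yaw":0.173},{"grip":0.07,"x":-0.124,"y":-0.006,"z":0,"yaw":0.173}]' 20 >/dev/null
python3 -m crank '[{"grip":0.07,"x":0,"y":0,"z":0,"yaw":0},{"grip":0.07,"x":0,"y":0,"z":0,"yaw":0},{"grip":0.07,"x":0,"y":0,"z":0,"yaw":0},{"grip":0.07,"x":0,"y":0,"z":0,"yaw":0},{"grip":0.07,"x":0,"y":0,"z":0,"yaw":0}]' 20 >/dev/null
python3 -c "from h import *;go(546,-270,26,85.5)
m,w=snap('wrist','w6');np.savez('w6.npz',**m)
# red pixels of brick
h=cv2.cvtColor(w,cv2.COLOR_RGB2HSV)
for v in(300,310):print([ (c,w[v,c].tolist()) for c in range(240,400,8)])"
```

```text
time_s: 30.97
ee_pos: [528.7, 83.4, 32.9]
ee_rot: [179.9, -0.0, 95.6]
force: [0.4, 1.0, 0.3]
gripper_width: 48.3
gripper_force: 0.0
time_s: 31.38
ee_pos: [526.3, 83.1, 121.1]
ee_rot: [-179.7, 0.0, 95.6]
force: [0.3, -0.2, -0.2]
gripper_width: 69.6
gripper_force: 0.0
t33.0 at [ 545.9 -269.5  262.2] yaw 85.8 w 70.0 F [0.  0.  0.4] shift [-5.000e-04  1.000e-04  2.362e-01] yaw 0.005
[(240, [36, 37, 39]), (248, [208, 161, 116]), (256, [218, 166, 120]), (264, [211, 161, 116]), (272, [205, 158, 115]), (280, [202, 156, 113]), (288, [204, 158, 113]), (296, [205, 158, 115]), (304, [205, 159, 115]), (312, [205, 159, 114]), (320, [206, 158, 115]), (328, [209, 161, 115]), (336, [211, 161, 116]), (344, [218, 166, 119]), (352, [207, 160, 116]), (360, [206, 160, 116]), (368, [210, 161, 116]), (376, [210, 162, 116]), (384, [201, 156, 112]), (392, [202, 157, 113])]
[(240, [37, 37, 39]), (248, [213, 162, 117]), (256, [212, 163, 117]), (264, [209, 160, 116]), (272, [217, 166, 118]), (280, [219, 168, 120]), (288, [210, 162, 115]), (296, [204, 157, 113]), (304, [206, 160, 115]), (312, [211, 161, 116]), (320, [219, 168, 119]), (328, [217, 164, 119]), (336, [210, 160, 116]), (344, [213, 163, 118]), (352, [212, 162, 117]), (360, [209, 160, 115]), (368, [212, 161, 117]), (376, [209, 161, 115]), (384, [200, 154, 111]), (392, [203, 158, 113])]
```

```bash
python3 - <<'E'
from h import *
m=dict(np.load('w6.npz'));w=cv2.imread('pics/w6.png');h=cv2.cvtColor(w,cv2.COLOR_BGR2HSV)
k=((h[...,0]<9)|(h[...,0]>173))&(h[...,1]>110)&(h[...,2]>50)
n,l,st,ce=cv2.connectedComponentsWithStats(k.astype(np.uint8))
for i in range(1,n):
    if st[i,4]>100:print(st[i],ce[i].round(),ray(m,*ce[i],43).round())
for X in([546,-270,43],[546,-232,43],[546,-308,43]):print(proj(m,X).round())
for v in range(150,300,12):print(v,w[v,[300,320,340],::-1].tolist())
E
```

```text
[ 299  182   38   48 1015] [312. 201.] [ 539. -248.   43.]
[300 244  32  16 265] [310. 253.] [ 533. -298.   43.]
[321. 224.]
[318. 184.]
[323. 262.]
150 [[176, 182, 187], [170, 178, 183], [175, 182, 186]]
162 [[175, 182, 185], [167, 172, 176], [164, 170, 174]]
174 [[167, 173, 178], [161, 167, 172], [167, 172, 177]]
186 [[194, 116, 91], [249, 167, 133], [232, 228, 221]]
198 [[197, 119, 96], [219, 135, 107], [229, 225, 214]]
210 [[198, 118, 93], [246, 241, 237], [198, 191, 181]]
222 [[187, 111, 89], [246, 241, 238], [197, 189, 179]]
234 [[203, 197, 186], [246, 242, 239], [196, 188, 180]]
246 [[171, 102, 81], [246, 241, 239], [204, 198, 187]]
258 [[156, 120, 112], [197, 115, 89], [223, 218, 205]]
270 [[147, 112, 82], [139, 108, 80], [145, 112, 81]]
282 [[146, 113, 82], [148, 113, 83], [146, 111, 82]]
294 [[222, 168, 118], [226, 176, 124], [226, 176, 124]]
```

```bash

python3 -m crank '[{"grip":0.07,"x":0,"y":0,"z":0.04,"yaw":0},{"grip":0.07,"x":0,"y":0,"z":0.08,"yaw":0},{"grip":0.07,"x":0,"y":0,"z":0.12,"yaw":0},{"grip":0.07,"x":0,"y":0,"z":0.16,"yaw":0},{"grip":0.07,"x":0,"y":0,"z":0.19,"yaw":0}]' 25 >/dev/null
python3 -m crank '[{"grip":0.07,"x":0,"y":0,"z":0.015,"yaw":0},{"grip":0.07,"x":0,"y":0,"z":0.03,"yaw":0},{"grip":0.07,"x":0,"y":0,"z":0.044,"yaw":0},{"grip":0.07,"x":0,"y":0,"z":0.044,"yaw":0},{"grip":0.07,"x":0,"y":0,"z":0.044,"yaw":0}]' 25
python3 -m crank '[{"grip":0.03,"x":0,"y":0,"z":0,"yaw":0},{"grip":0.03,"x":0,"y":0,"z":0,"yaw":0},{"grip":0.03,"x":0,"y":0,"z":0,"yaw":0},{"grip":0.03,"x":0,"y":0,"z":0,"yaw":0},{"grip":0.03,"x":0,"y":0,"z":0,"yaw":0}]' 25 >/dev/null
python3 -m crank '[{"grip":0.03,"x":0,"y":0,"z":0,"yaw":0},{"grip":0.03,"x":0,"y":0,"z":0,"yaw":0},{"grip":0.03,"x":0,"y":0,"z":0,"yaw":0},{"grip":0.03,"x":0,"y":0,"z":-0.02,"yaw":0},{"grip":0.03,"x":0,"y":0,"z":-0.04,"yaw":0}]' 25
python3 -m crank '[{"grip":0.03,"x":0,"y":0,"z":-0.035,"yaw":0},{"grip":0.03,"x":0,"y":0,"z":-0.07,"yaw":0},{"grip":0.03,"x":0,"y":0,"z":-0.11,"yaw":0},{"grip":0.03,"x":0,"y":0,"z":-0.15,"yaw":0},{"grip":0.03,"x":0,"y":0,"z":-0.19,"yaw":0}]' 25 >/dev/null
python3 -m crank '[{"grip":0.03,"x":0.03,"y":-0.004,"z":0,"yaw":0},{"grip":0.03,"x":0.065,"y":-0.009,"z":0,"yaw":0},{"grip":0.03,"x":0.1,"y":-0.014,"z":0,"yaw":0},{"grip":0.03,"x":0.14,"y":-0.019,"z":0,"yaw":0},{"grip":0.03,"x":0.18,"y":-0.025,"z":0,"yaw":0}]' 25 >/dev/null
python3 -m crank '[{"grip":0.03,"x":0.038,"y":-0.005,"z":0,"yaw":0},{"grip":0.03,"x":0.076,"y":-0.01,"z":0,"yaw":0},{"grip":0.03,"x":0.112,"y":-0.015,"z":0,"yaw":0},{"grip":0.03,"x":0.148,"y":-0.02,"z":0,"yaw":0},{"grip":0.03,"x":0.18,"y":-0.025,"z":0,"yaw":0}]' 25 >/dev/null
python3 -m crank '[{"grip":0.03,"x":0.03,"y":-0.004,"z":0,"yaw":-0.05},{"grip":0.03,"x":0.06,"y":-0.008,"z":0,"yaw":-0.1},{"grip":0.03,"x":0.079,"y":-0.011,"z":0,"yaw":-0.15},{"grip":0.03,"x":0.079,"y":-0.011,"z":0.02,"yaw":-0.17},{"grip":0.03,"x":0.079,"y":-0.011,"z":0.05,"yaw":-0.17}]' 25 >/dev/null
python3 -m crank '[{"grip":0.03,"x":0,"y":0,"z":0.04,"yaw":0},{"grip":0.03,"x":0,"y":0,"z":0.08,"yaw":0},{"grip":0.03,"x":0,"y":0,"z":0.12,"yaw":0},{"grip":0.03,"x":0,"y":0,"z":0.15,"yaw":0},{"grip":0.03,"x":0,"y":0,"z":0.165,"yaw":0}]' 25 
python3 -m crank '[{"grip":0.03,"x":0,"y":0,"z":0,"yaw":0},{"grip":0.03,"x":0,"y":0,"z":0,"yaw":0},{"grip":0.03,"x":0,"y":0,"z":0,"yaw":0},{"grip":0.03,"x":0,"y":0,"z":0,"yaw":0},{"grip":0.03,"x":0,"y":0,"z":0,"yaw":0}]' 25 
python3 -c "from h import *;go(519.8,172,31,95.5)"
```

```text
time_s: 33.93
ee_pos: [545.6, -270.2, 27.5]
ee_rot: [-179.9, -0.0, 85.7]
force: [-0.4, 0.3, -0.1]
gripper_width: 69.8
gripper_force: 0.0
time_s: 34.77
ee_pos: [543.9, -269.7, 66.3]
ee_rot: [-179.7, -0.1, 85.7]
force: [0.5, -0.3, -3.0]
gripper_width: 45.6
gripper_force: 25.0
time_s: 36.85
ee_pos: [513.9, 170.4, 37.9]
ee_rot: [-179.4, 0.1, 95.5]
force: [-0.7, -0.1, -3.2]
gripper_width: 46.0
gripper_force: 25.0
time_s: 37.27
ee_pos: [518.8, 172.0, 44.4]
ee_rot: [179.8, -0.0, 95.4]
force: [-0.6, 0.1, -3.3]
gripper_width: 46.0
gripper_force: 25.0
t37.3 at [518.8 172.   44.4] yaw 95.4 w 46.0 F [-0.6  0.1 -3.3] shift [-0.0001  0.001   0.0134] yaw -0.001
```

```bash

python3 -m crank '[{"grip":0.03,"x":0,"y":0.001,"z":0.007,"yaw":0},{"grip":0.03,"x":0,"y":0.001,"z":0.0132,"yaw":0},{"grip":0.03,"x":0,"y":0.001,"z":0.0132,"yaw":0},{"grip":0.03,"x":0,"y":0.001,"z":0.0132,"yaw":0},{"grip":0.07,"x":0,"y":0.001,"z":0.0132,"yaw":0}]' 25
python3 -m crank '[{"grip":0.07,"x":0,"y":0,"z":0,"yaw":0},{"grip":0.07,"x":0,"y":0,"z":0,"yaw":0},{"grip":0.07,"x":0,"y":0,"z":-0.02,"yaw":0},{"grip":0.07,"x":0,"y":0,"z":-0.05,"yaw":0},{"grip":0.07,"x":0,"y":0,"z":-0.09,"yaw":0}]' 20
python3 -m crank '[{"grip":0.07,"x":0,"y":0,"z":-0.04,"yaw":0},{"grip":0.07,"x":0,"y":0,"z":-0.08,"yaw":0},{"grip":0.07,"x":0,"y":0,"z":-0.12,"yaw":0},{"grip":0.07,"x":-0.04,"y":0.03,"z":-0.14,"yaw":0},{"grip":0.07,"x":-0.08,"y":0.06,"z":-0.14,"yaw":0}]' 20 >/dev/null
python3 -m crank '[{"grip":0.07,"x":-0.02,"y":0.01,"z":-0.04,"yaw":0},{"grip":0.07,"x":-0.02,"y":0.01,"z":-0.06,"yaw":0},{"grip":0.07,"x":-0.02,"y":0.01,"z":-0.06,"yaw":0},{"grip":0.07,"x":-0.02,"y":0.01,"z":-0.06,"yaw":0},{"grip":0.07,"x":-0.02,"y":0.01,"z":-0.06,"yaw":0}]' 20 >/dev/null
python3 -c "from h import *;go(0,0,0)
m,w=snap('wrist','w7');np.savez('w7.npz',**m);snap('scene','sc7')"
```

```text
time_s: 37.68
ee_pos: [519.3, 171.9, 30.0]
ee_rot: [179.9, -0.0, 95.4]
force: [0.7, 0.4, -0.5]
gripper_width: 49.7
gripper_force: 0.0
time_s: 38.1
ee_pos: [516.7, 171.1, 118.0]
ee_rot: [-179.6, 0.1, 95.4]
force: [0.8, -0.5, 0.6]
gripper_width: 70.3
gripper_force: 0.0
t38.9 at [584.   93.6 317.1] yaw 95.5 w 70.1 F [ 0.1  0.4 -1.1] shift [-0.0377 -0.5903  0.3171] yaw None
```

View pics/w7.png

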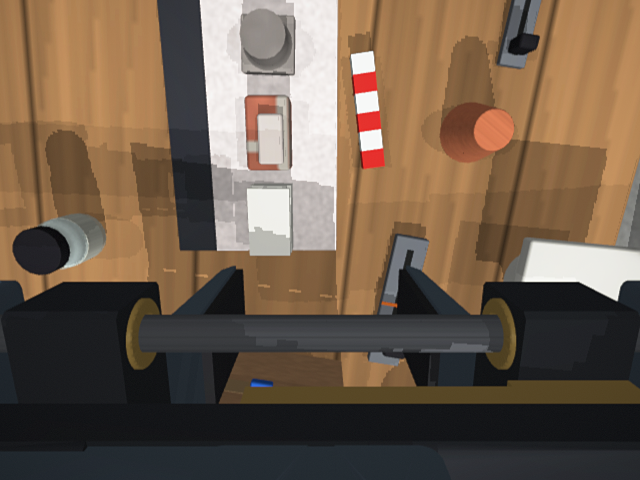

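The wrist picture shows the column, brick and cornice in a row at (267,42), (268,132) and (270,218), with gaps between them. The bar runs from (362,53) to (372,166).

```bash
python3 - <<'E'
from h import *
m=dict(np.load('w7.npz'))
p=[ray(m,*q,20)[:2] for q in((362,53),(372.5,166))];c=(p[0]+p[1])/2;d=p[0]-p[1]
yaw=np.degrees(np.arctan2(d[1],d[0]));print(p,c,np.hypot(*d),yaw)
print('strip end',ray(m,180,250,8),ray(m,216,250,8),ray(m,336,250,8))
go(*c,250,yaw)
E
```

```text
[array([611.15358149, 264.54241706]), array([636.77858486, 150.00382186])] [623.96608318 207.27311946] 117.37005831261621 102.61076395076113
strip end [418.05846628  28.48370679   8.        ] [461.62911971  32.61528512   8.        ] [606.76891556  46.37813667   8.        ]
t39.0 at [583.8  93.8 316.6] yaw 95.5 w 70.3 F [-0.2  1.   0.1] shift [0.1091 0.0509 0.0666] yaw -0.124
```

```bash

python3 -m crank '[{"grip":0.042,"x":0.03,"y":0.014,"z":0.018,"yaw":-0.04},{"grip":0.042,"x":0.06,"y":0.028,"z":0.036,"yaw":-0.08},{"grip":0.042,"x":0.09,"y":0.042,"z":0.054,"yaw":-0.124},{"grip":0.042,"x":0.108,"y":0.0505,"z":0.067,"yaw":-0.124},{"grip":0.042,"x":0.108,"y":0.0505,"z":0.067,"yaw":-0.124}]' 20 >/dev/null
python3 -m crank '[{"grip":0.042,"x":0,"y":0,"z":0.04,"yaw":0},{"grip":0.042,"x":0,"y":0,"z":0.08,"yaw":0},{"grip":0.042,"x":0,"y":0,"z":0.12,"yaw":0},{"grip":0.042,"x":0,"y":0,"z":0.15,"yaw":0},{"grip":0.042,"x":0,"y":0,"z":0.15,"yaw":0}]' 20 
python3 -m crank '[{"grip":0.042,"x":0,"y":0,"z":0,"yaw":0},{"grip":0.042,"x":0,"y":0,"z":0,"yaw":0},{"grip":0.042,"x":0,"y":0,"z":0,"yaw":0},{"grip":0.042,"x":0,"y":0,"z":0,"yaw":0},{"grip":0.042,"x":0,"y":0,"z":0,"yaw":0}]' 20 >/dev/null
python3 - <<'E'
from h import *
go(624.5,206.5,24.5,102.6)
m,w=snap('wrist','w8');h=cv2.cvtColor(w,cv2.COLOR_RGB2HSV)
k=((h[...,0]<6)|(h[...,0]>174))&(h[...,1]>170)&(h[...,2]>100)
n,l,st,ce=cv2.connectedComponentsWithStats(k.astype(np.uint8))
for i in range(1,n):
    if st[i,4]>100:print(st[i],ce[i].round(),ray(m,*ce[i],20).round(1))
E
```

```text
time_s: 39.87
ee_pos: [619.4, 204.0, 93.9]
ee_rot: [-179.1, 0.1, 102.6]
force: [-1.3, -0.1, -0.9]
gripper_width: 42.2
gripper_force: 0.0
t40.3 at [625.7 206.  103.3] yaw 102.5 w 42.0 F [-0.6  0.9 -0.1] shift [ 0.0007 -0.001   0.0788] yaw -0.001
[ 298  196   40   32 1231] [318. 212.] [617.4 236.7  20. ]
[ 300  260   38   30 1073] [319. 274.] [626.6 197.8  20. ]
```

```bash

python3 -m crank '[{"grip":0.042,"x":0.0007,"y":-0.001,"z":0.03,"yaw":0},{"grip":0.042,"x":0.0007,"y":-0.001,"z":0.06,"yaw":0},{"grip":0.042,"x":0.0007,"y":-0.001,"z":0.0785,"yaw":0},{"grip":0.042,"x":0.0007,"y":-0.001,"z":0.0785,"yaw":0},{"grip":0.042,"x":0.0007,"y":-0.001,"z":0.0785,"yaw":0}]' 20
python3 -m crank '[{"grip":0.01,"x":0,"y":0,"z":0,"yaw":0},{"grip":0.01,"x":0,"y":0,"z":0,"yaw":0},{"grip":0.01,"x":0,"y":0,"z":0,"yaw":0},{"grip":0.01,"x":0,"y":0,"z":0,"yaw":0},{"grip":0.01,"x":0,"y":0,"z":0,"yaw":0}]' 20 
python3 -m crank '[{"grip":0.01,"x":0,"y":0,"z":0,"yaw":0},{"grip":0.01,"x":0,"y":0,"z":-0.03,"yaw":0},{"grip":0.01,"x":0,"y":0,"z":-0.07,"yaw":0},{"grip":0.01,"x":0,"y":0,"z":-0.11,"yaw":0},{"grip":0.01,"x":0,"y":0,"z":-0.15,"yaw":0}]' 20 
python3 -m crank '[{"grip":0.01,"x":0.01,"y":-0.04,"z":0,"yaw":0},{"grip":0.01,"x":0.019,"y":-0.08,"z":0,"yaw":0},{"grip":0.01,"x":0.028,"y":-0.12,"z":0,"yaw":0},{"grip":0.01,"x":0.037,"y":-0.16,"z":0,"yaw":0},{"grip":0.01,"x":0.046,"y":-0.197,"z":0,"yaw":0}]' 20 
python3 -m crank '[{"grip":0.01,"x":0,"y":0,"z":0,"yaw":0.05},{"grip":0.01,"x":0,"y":0,"z":0.03,"yaw":0.1},{"grip":0.01,"x":0,"y":0,"z":0.07,"yaw":0.124},{"grip":0.01,"x":0,"y":0,"z":0.11,"yaw":0.124},{"grip":0.01,"x":0,"y":0,"z":0.13,"yaw":0.124}]' 20 >/dev/null
python3 -m crank '[{"grip":0.01,"x":0,"y":0,"z":0,"yaw":0},{"grip":0.01,"x":0,"y":0,"z":0,"yaw":0},{"grip":0.01,"x":0,"y":0,"z":0,"yaw":0},{"grip":0.01,"x":0,"y":0,"z":0,"yaw":0},{"grip":0.01,"x":0,"y":0,"z":0,"yaw":0}]' 20 
python3 -c "from h import *;go(423.4,207.9,33,95.5)"
```

```text
time_s: 40.75
ee_pos: [623.6, 206.3, 22.8]
ee_rot: [-180.0, 0.0, 102.6]
force: [1.0, -0.2, -0.3]
gripper_width: 42.0
gripper_force: 0.0
time_s: 41.17
ee_pos: [624.5, 206.5, 24.4]
ee_rot: [179.8, -0.0, 102.5]
force: [-0.7, -0.3, 6.3]
gripper_width: 23.6
gripper_force: 19.9
time_s: 41.58
ee_pos: [623.0, 206.1, 174.1]
ee_rot: [-179.9, 0.0, 102.5]
force: [0.6, 0.5, -0.6]
gripper_width: 23.9
gripper_force: 19.9
time_s: 42.0
ee_pos: [418.6, 207.8, 172.6]
ee_rot: [-180.0, -0.0, 102.5]
force: [-0.6, 0.1, -0.7]
gripper_width: 24.2
gripper_force: 19.9
time_s: 42.83
ee_pos: [422.5, 208.9, 44.4]
ee_rot: [179.8, -0.1, 95.4]
force: [0.1, -0.7, -0.8]
gripper_width: 24.0
gripper_force: 19.9
t42.8 at [422.5 208.9  44.4] yaw 95.4 w 24.0 F [ 0.1 -0.7 -0.8] shift [-0.0011  0.0008  0.0114] yaw -0.001
```

```bash

python3 -m crank '[{"grip":0.01,"x":0,"y":0,"z":0.006,"yaw":0},{"grip":0.01,"x":0,"y":0,"z":0.0112,"yaw":0},{"grip":0.01,"x":0,"y":0,"z":0.0112,"yaw":0},{"grip":0.01,"x":0,"y":0,"z":0.0112,"yaw":0},{"grip":0.045,"x":0,"y":0,"z":0.0112,"yaw":0}]' 20
python3 -m crank '[{"grip":0.045,"x":0,"y":0,"z":0,"yaw":0},{"grip":0.045,"x":0,"y":0,"z":0,"yaw":0},{"grip":0.045,"x":0,"y":0,"z":-0.02,"yaw":0},{"grip":0.045,"x":0,"y":0,"z":-0.05,"yaw":0},{"grip":0.045,"x":0,"y":0,"z":-0.09,"yaw":0}]' 20
python3 -m crank '[{"grip":0,"x":0,"y":0,"z":-0.04,"yaw":0},{"grip":0,"x":0,"y":0,"z":-0.08,"yaw":0},{"grip":0,"x":0,"y":0,"z":-0.12,"yaw":0},{"grip":0,"x":-0.04,"y":0.005,"z":-0.14,"yaw":0},{"grip":0,"x":-0.08,"y":0.011,"z":-0.14,"yaw":0}]' 10 >/dev/null
python3 -m crank '[{"grip":0,"x":-0.04,"y":0.005,"z":0,"yaw":0.04},{"grip":0,"x":-0.08,"y":0.01,"z":0,"yaw":0.08},{"grip":0,"x":-0.12,"y":0.016,"z":0,"yaw":0.12},{"grip":0,"x":-0.152,"y":0.02,"z":0,"yaw":0.173},{"grip":0,"x":-0.152,"y":0.02,"z":0,"yaw":0.173}]' 10 >/dev/null
python3 -m crank '[{"grip":0,"x":0,"y":0,"z":0,"yaw":0},{"grip":0,"x":0,"y":0,"z":0,"yaw":0},{"grip":0,"x":0,"y":0,"z":0,"yaw":0},{"grip":0,"x":0,"y":0,"z":0,"yaw":0},{"grip":0,"x":0,"y":0,"z":0,"yaw":0}]' 10 >/dev/null
python3 -c "from h import *;go(476.5,-20,164,85.5)
m,w=snap('wrist','w9');np.savez('w9.npz',**m);snap('side','s9')"
```

```text
time_s: 43.25
ee_pos: [421.3, 208.4, 31.5]
ee_rot: [-180.0, -0.0, 95.4]
force: [-1.1, -0.2, 0.3]
gripper_width: 28.1
gripper_force: 0.0
time_s: 43.67
ee_pos: [419.3, 207.4, 120.4]
ee_rot: [-179.6, 0.1, 95.4]
force: [0.6, -0.0, -0.9]
gripper_width: 44.6
gripper_force: 0.0
t44.9 at [473.6 -16.8 261.5] yaw 85.6 w 0.5 F [0.1 0.5 0.5] shift [-0.0029  0.0031  0.0975] yaw 0.003
```

View pics/w9.png

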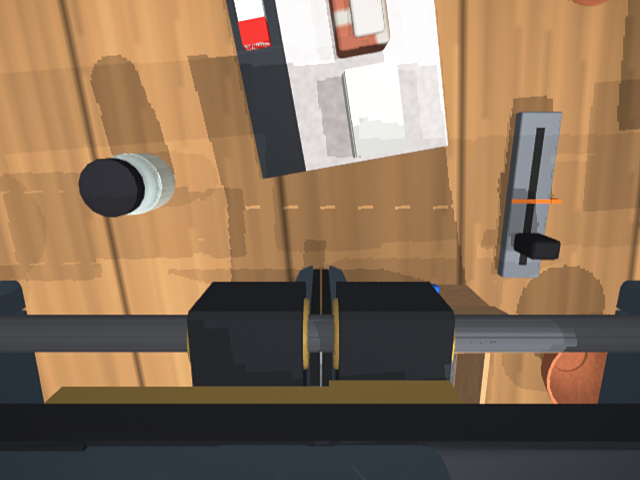

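The bar's red end at (256,32) lies on the dark strip. The dimmer is at (530,195), with the orange line at (536,202). I'll shut flap a now.

```bash

python3 -m crank '[{"grip":0,"x":-0.003,"y":0.003,"z":0.03,"yaw":0},{"grip":0,"x":-0.003,"y":0.003,"z":0.06,"yaw":0},{"grip":0,"x":-0.003,"y":0.003,"z":0.0975,"yaw":0},{"grip":0,"x":-0.003,"y":0.003,"z":0.0975,"yaw":0},{"grip":0,"x":-0.003,"y":0.003,"z":0.0975,"yaw":0}]' 10
python3 -m crank '[{"grip":0,"x":-0.015,"y":0,"z":0,"yaw":0},{"grip":0,"x":-0.03,"y":0,"z":0,"yaw":0},{"grip":0,"x":-0.045,"y":0,"z":0,"yaw":0},{"grip":0,"x":-0.06,"y":0,"z":0,"yaw":0},{"grip":0,"x":-0.075,"y":0,"z":0,"yaw":0}]' 10
python3 -m crank '[{"grip":0,"x":-0.012,"y":0,"z":0,"yaw":0},{"grip":0,"x":-0.024,"y":0,"z":0,"yaw":0},{"grip":0,"x":-0.036,"y":0,"z":0,"yaw":0},{"grip":0,"x":-0.048,"y":0,"z":0,"yaw":0},{"grip":0,"x":-0.06,"y":0,"z":0,"yaw":0}]' 10
python3 -m crank '[{"grip":0,"x":-0.006,"y":0,"z":0.008,"yaw":0},{"grip":0,"x":-0.012,"y":0,"z":0.016,"yaw":0},{"grip":0,"x":-0.018,"y":0,"z":0.024,"yaw":0},{"grip":0,"x":-0.024,"y":0,"z":0.032,"yaw":0},{"grip":0,"x":-0.03,"y":0,"z":0.04,"yaw":0}]' 10
python3 -m crank '[{"grip":0,"x":-0.002,"y":0,"z":0.008,"yaw":0},{"grip":0,"x":-0.003,"y":0,"z":0.016,"yaw":0},{"grip":0,"x":-0.004,"y":0,"z":0.022,"yaw":0},{"grip":0,"x":-0.005,"y":0,"z":0.026,"yaw":0},{"grip":0,"x":-0.005,"y":0,"z":0.026,"yaw":0}]' 10
python3 -c "from h import *;go(0,0,97,85.5)"
```

```text
time_s: 45.43
ee_pos: [475.5, -20.8, 163.2]
ee_rot: [-179.8, -0.0, 85.6]
force: [0.1, 0.2, 0.7]
gripper_width: 0.4
gripper_force: 0.0
time_s: 45.85
ee_pos: [472.5, -96.5, 167.0]
ee_rot: [179.7, -0.0, 85.6]
force: [0.3, 1.8, -0.7]
gripper_width: 0.8
gripper_force: 0.4
time_s: 46.27
ee_pos: [466.1, -156.8, 164.4]
ee_rot: [180.0, 0.0, 85.5]
force: [-0.5, 1.3, -1.1]
gripper_width: 0.6
gripper_force: 0.2
time_s: 46.68
ee_pos: [463.2, -185.8, 122.6]
ee_rot: [-179.9, -0.0, 85.6]
force: [-0.8, 1.1, 0.2]
gripper_width: 0.7
gripper_force: 0.2
time_s: 47.1
ee_pos: [462.7, -190.3, 96.9]
ee_rot: [-179.9, -0.0, 85.5]
force: [-0.2, -0.2, -0.5]
gripper_width: 0.6
gripper_force: 0.0
t47.1 at [ 462.7 -190.3   96.9] yaw 85.5 w 0.6 F [-0.2 -0.2 -0.5] shift [ 1.538e-01 -4.761e-01 -1.000e-04] yaw 0.001
```

```bash

python3 -m crank '[{"grip":0,"x":0,"y":0,"z":0.001,"yaw":0},{"grip":0,"x":0,"y":0,"z":-0.04,"yaw":0},{"grip":0,"x":0,"y":0,"z":-0.08,"yaw":0},{"grip":0,"x":0,"y":0,"z":-0.12,"yaw":0},{"grip":0,"x":0,"y":0,"z":-0.16,"yaw":0}]' 10 >/dev/null
python3 -m crank '[{"grip":0,"x":-0.035,"y":0.014,"z":0,"yaw":0},{"grip":0,"x":-0.07,"y":0.028,"z":0,"yaw":0},{"grip":0,"x":-0.105,"y":0.042,"z":0,"yaw":0},{"grip":0,"x":-0.14,"y":0.055,"z":0,"yaw":0},{"grip":0,"x":-0.175,"y":0.068,"z":0,"yaw":0}]' 10 >/dev/null
python3 -m crank '[{"grip":0,"x":-0.034,"y":0.013,"z":0,"yaw":0},{"grip":0,"x":-0.034,"y":0.013,"z":0,"yaw":0},{"grip":0,"x":-0.034,"y":0.013,"z":0.03,"yaw":0},{"grip":0,"x":-0.034,"y":0.013,"z":0.065,"yaw":0},{"grip":0,"x":-0.034,"y":0.013,"z":0.095,"yaw":0}]' 10
python3 -m crank '[{"grip":0,"x":0.015,"y":0,"z":0,"yaw":0},{"grip":0,"x":0.03,"y":0,"z":0,"yaw":0},{"grip":0,"x":0.045,"y":0,"z":0,"yaw":0},{"grip":0,"x":0.06,"y":0,"z":0,"yaw":0},{"grip":0,"x":0.075,"y":0,"z":0,"yaw":0}]' 10
python3 -m crank '[{"grip":0,"x":0.012,"y":0,"z":0,"yaw":0},{"grip":0,"x":0.024,"y":0,"z":0,"yaw":0},{"grip":0,"x":0.036,"y":0,"z":0,"yaw":0},{"grip":0,"x":0.048,"y":0,"z":0,"yaw":0},{"grip":0,"x":0.06,"y":0,"z":0,"yaw":0}]' 10
python3 -m crank '[{"grip":0,"x":0.006,"y":0,"z":0.008,"yaw":0},{"grip":0,"x":0.012,"y":0,"z":0.016,"yaw":0},{"grip":0,"x":0.018,"y":0,"z":0.024,"yaw":0},{"grip":0,"x":0.024,"y":0,"z":0.032,"yaw":0},{"grip":0,"x":0.03,"y":0,"z":0.04,"yaw":0}]' 10
python3 -m crank '[{"grip":0,"x":0.002,"y":0,"z":0.008,"yaw":0},{"grip":0,"x":0.003,"y":0,"z":0.016,"yaw":0},{"grip":0,"x":0.004,"y":0,"z":0.022,"yaw":0},{"grip":0,"x":0.005,"y":0,"z":0.025,"yaw":0},{"grip":0,"x":0.005,"y":0,"z":0.025,"yaw":0}]' 10
python3 - <<'E'
from h import *
go(0,0,97,85.5)
m=dict(np.load('w9.npz'))
for n,z,p in[('m1',14,(513,201)),('m2',14,(550,202)),('A',14,(517,112)),('B',14,(562,113)),('C',14,(499,274)),('D',14,(537,277)),('g1',54.5,(520,236)),('g2',54.5,(556,236)),('g3',54.5,(560,255)),('g4',54.5,(524,258))]:print(n,ray(m,*p,z)[:2].round(1))
w=cv2.imread('pics/w9.png');cv2.imwrite('pics/c9.png',cv2.resize(w[90:300,470:600],None,fx=2.8,fy=2.8))
E
```

```text
time_s: 48.35
ee_pos: [527.7, -405.3, 162.1]
ee_rot: [179.9, 0.1, 85.5]
force: [-0.4, -2.7, 0.5]
gripper_width: 0.1
gripper_force: 0.7
time_s: 48.77
ee_pos: [534.6, -329.0, 165.1]
ee_rot: [179.8, 0.1, 85.6]
force: [-0.2, -0.9, 0.1]
gripper_width: 0.6
gripper_force: 0.5
time_s: 49.18
ee_pos: [538.4, -269.5, 163.1]
ee_rot: [180.0, -0.0, 85.5]
force: [-1.0, -0.3, -0.3]
gripper_width: 0.8
gripper_force: 0.2
time_s: 49.6
ee_pos: [540.3, -240.4, 121.5]
ee_rot: [-179.9, -0.0, 85.5]
force: [0.9, 0.0, -0.9]
gripper_width: 0.7
gripper_force: 0.2
time_s: 50.02
ee_pos: [540.5, -235.7, 97.0]
ee_rot: [-179.9, -0.0, 85.5]
force: [0.0, 0.3, 0.1]
gripper_width: 0.4
gripper_force: 0.0
t50.0 at [ 540.5 -235.7   97. ] yaw 85.5 w 0.4 F [0.  0.3 0.1] shift [ 0.1927 -0.5573 -0.    ] yaw 0.0
m1 [671.1 -13.9]
m2 [708.9 -17.9]
A [671.5  72.6]
B [715.1  68.3]
C [659.4 -91.4]
D [700.1 -97.9]
g1 [659.7 -41. ]
g2 [693.5 -43.6]
g3 [698.5 -62.6]
g4 [664.5 -62.9]
```

View pics/c9.png

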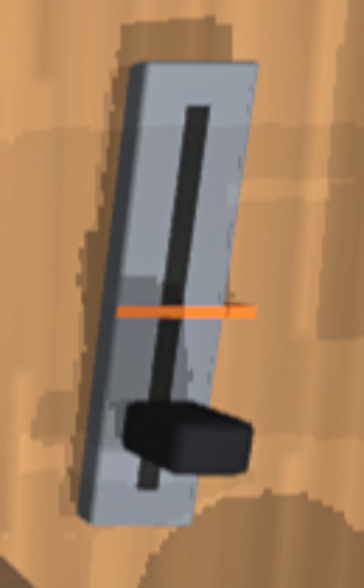

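The crop shows the grip's top face centred at about (546,249) in the full picture, and the orange line crossing the track at (529,201). That makes the slide about 40 mm. I'll move above it.

```bash

python3 -m crank '[{"grip":0,"x":0,"y":0,"z":0.001,"yaw":0},{"grip":0,"x":0,"y":0,"z":-0.03,"yaw":0},{"grip":0,"x":0,"y":0,"z":-0.06,"yaw":0},{"grip":0.056,"x":0,"y":0,"z":-0.1,"yaw":0},{"grip":0.056,"x":0.02,"y":0.014,"z":-0.12,"yaw":0}]' 10 >/dev/null
python3 -m crank '[{"grip":0.056,"x":0.03,"y":0.02,"z":0,"yaw":0},{"grip":0.056,"x":0.06,"y":0.04,"z":0,"yaw":0},{"grip":0.056,"x":0.09,"y":0.06,"z":0,"yaw":0},{"grip":0.056,"x":0.12,"y":0.081,"z":0,"yaw":0},{"grip":0.056,"x":0.15,"y":0.103,"z":0,"yaw":0}]' 10 >/dev/null
python3 -m crank '[{"grip":0.056,"x":0.02,"y":0.0145,"z":0,"yaw":0},{"grip":0.056,"x":0.02,"y":0.0145,"z":0,"yaw":0},{"grip":0.056,"x":0.02,"y":0.0145,"z":0,"yaw":0},{"grip":0.056,"x":0.02,"y":0.0145,"z":0,"yaw":0},{"grip":0.056,"x":0.02,"y":0.0145,"z":0,"yaw":0}]' 10 >/dev/null
python3 - <<'E'
from h import *
go(686.5,-56,38,85.3)
m,w=snap('wrist','w10');np.savez('w10.npz',**m)
h=cv2.cvtColor(w,cv2.COLOR_RGB2HSV)
o=(h[...,0]>7)&(h[...,0]<17)&(h[...,1]>215)&(h[...,2]>170);b=h[...,2]<45
for n,k,z in(('orange',o,14),('black',b,54.5)):
    k=k.copy();k[275:]=0
    N,l,st,ce=cv2.connectedComponentsWithStats(k.astype(np.uint8))
    for i in range(1,N):
        if st[i,4]>60:print(n,st[i],ce[i].round(),ray(m,*ce[i],z).round(1))
g=proj(m,[686.5,-56,54.5]);print(g)
x,y=map(int,g);cv2.imwrite('pics/c10.png',cv2.resize(w[y-110:y+70,x-90:x+90,::-1],None,fx=3,fy=3))
E
```

```text
t51.3 at [686.2 -57.9 218.3] yaw 85.5 w 56.0 F [-0.4  0.5  0.1] shift [1.900e-03 1.000e-04 1.803e-01] yaw 0.003
black [   0   15   55  106 2682] [16. 70.] [468.5  86.4  54.5]
black [316  95   9  82 664] [320. 136.] [692.4  21.   54.5]
black [ 304  183   33   69 1244] [320. 223.] [686.5 -47.8  54.5]
[320.74990886 233.01368729]
```

View pics/c10.png

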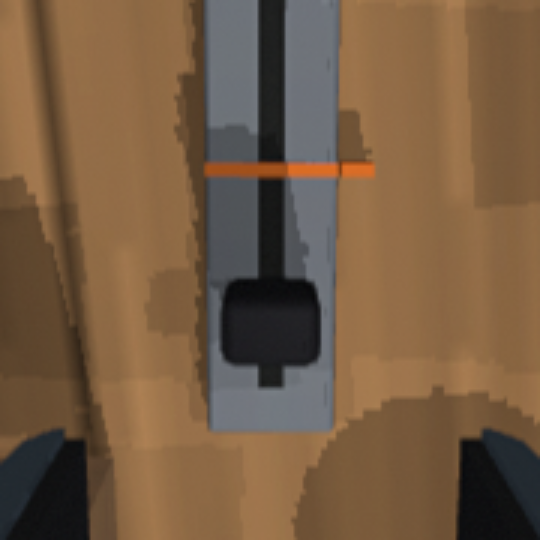

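The crop shows the grip's top centred at px (320,233), where I predicted it, and the orange line at px (321,180).

```bash
python3 -c "
from h import *
m=dict(np.load('w10.npz'));a=ray(m,320.7,179.7,14);b=ray(m,320.3,233,54.5);print(a,b,np.hypot(*(a-b)[:2]))"
python3 -m crank '[{"grip":0.056,"x":0.001,"y":0,"z":0.04,"yaw":0},{"grip":0.056,"x":0.001,"y":0,"z":0.08,"yaw":0},{"grip":0.056,"x":0.001,"y":0,"z":0.12,"yaw":0},{"grip":0.056,"x":0.001,"y":0,"z":0.15,"yaw":0},{"grip":0.056,"x":0.001,"y":0,"z":0.17,"yaw":0}]' 10 >/dev/null
python3 -m crank '[{"grip":0.056,"x":0,"y":0,"z":0.009,"yaw":0},{"grip":0.056,"x":0,"y":0,"z":0.009,"yaw":0},{"grip":0.02,"x":0,"y":0,"z":0.009,"yaw":0},{"grip":0.02,"x":0,"y":0,"z":0.009,"yaw":0},{"grip":0.02,"x":0,"y":0,"z":0.009,"yaw":0}]' 15
python3 -m crank '[{"grip":0.02,"x":0,"y":0,"z":0,"yaw":0},{"grip":0.02,"x":0,"y":0,"z":0,"yaw":0},{"grip":0.02,"x":0,"y":0,"z":0,"yaw":0},{"grip":0.02,"x":0,"y":0,"z":0,"yaw":0},{"grip":0.02,"x":0,"y":0,"z":0,"yaw":0}]' 15
python3 -c "from h import *;go(690,-16,38,85.3)"
```

```text
[689.75069484 -15.49865155  14.        ] [686.13029332 -55.95862016  54.5       ] 40.621624374092804
time_s: 52.15
ee_pos: [688.3, -56.0, 41.3]
ee_rot: [179.8, -0.0, 85.5]
force: [-0.4, 0.2, 0.2]
gripper_width: 38.8
gripper_force: 0.0
time_s: 52.57
ee_pos: [685.9, -55.6, 40.4]
ee_rot: [-179.9, 0.0, 85.5]
force: [-4.8, -1.0, 5.2]
gripper_width: 28.0
gripper_force: 15.0
t52.6 at [685.9 -55.6  40.4] yaw 85.5 w 28.0 F [-4.8 -1.   5.2] shift [0.0398 0.001  0.0024] yaw 0.004
```

```bash

python3 -m crank '[{"grip":0.02,"x":0.008,"y":0,"z":0,"yaw":0},{"grip":0.02,"x":0.016,"y":0,"z":0,"yaw":0},{"grip":0.02,"x":0.025,"y":0,"z":0,"yaw":0},{"grip":0.02,"x":0.033,"y":0,"z":0,"yaw":0},{"grip":0.02,"x":0.0405,"y":0,"z":0,"yaw":0}]' 15 >/dev/null
python3 -m crank '[{"grip":0.02,"x":0,"y":0,"z":0,"yaw":0},{"grip":0.02,"x":0,"y":0,"z":0,"yaw":0},{"grip":0.05,"x":0,"y":0,"z":0,"yaw":0},{"grip":0.05,"x":0,"y":0,"z":0,"yaw":0},{"grip":0.05,"x":0,"y":0,"z":0,"yaw":0}]' 15
python3 -m crank '[{"grip":0.05,"x":0,"y":0,"z":-0.03,"yaw":0},{"grip":0.05,"x":0,"y":0,"z":-0.07,"yaw":0},{"grip":0.05,"x":0,"y":0,"z":-0.11,"yaw":0},{"grip":0.05,"x":0,"y":0,"z":-0.15,"yaw":0},{"grip":0.05,"x":0,"y":0,"z":-0.18,"yaw":0}]' 15 >/dev/null
python3 -m crank '[{"grip":0.05,"x":-0.04,"y":0.01,"z":-0.03,"yaw":0},{"grip":0.05,"x":-0.08,"y":0.01,"z":-0.05,"yaw":0},{"grip":0.05,"x":-0.12,"y":0,"z":-0.08,"yaw":0},{"grip":0.05,"x":-0.15,"y":-0.03,"z":-0.1,"yaw":0},{"grip":0.05,"x":-0.15,"y":-0.06,"z":-0.1,"yaw":0}]' 15 >/dev/null
python3 -m crank '[{"grip":0.05,"x":-0.03,"y":-0.03,"z":-0.03,"yaw":0},{"grip":0.05,"x":-0.06,"y":-0.06,"z":-0.05,"yaw":0},{"grip":0.05,"x":-0.06,"y":-0.06,"z":-0.05,"yaw":0},{"grip":0.05,"x":-0.06,"y":-0.06,"z":-0.05,"yaw":0},{"grip":0.05,"x":-0.06,"y":-0.06,"z":-0.05,"yaw":0}]' 15
python3 - <<'E'
from h import *
m,w=snap('wrist','wf');np.savez('wf.npz',**m);_,s=snap('side','sf')
cv2.imwrite('pics/cf.png',np.hstack([w[:300,140:560],s[120:420,170:500]])[:,:,::-1])
E
```

```text
time_s: 53.4
ee_pos: [690.5, -15.3, 39.3]
ee_rot: [179.9, 0.0, 85.5]
force: [-0.4, -1.0, 0.0]
gripper_width: 44.9
gripper_force: 0.0
time_s: 54.65
ee_pos: [559.3, -213.9, 367.9]
ee_rot: [179.9, -0.0, 85.5]
force: [0.6, 0.1, 0.3]
gripper_width: 50.1
gripper_force: 0.0
```

View pics/cf.png

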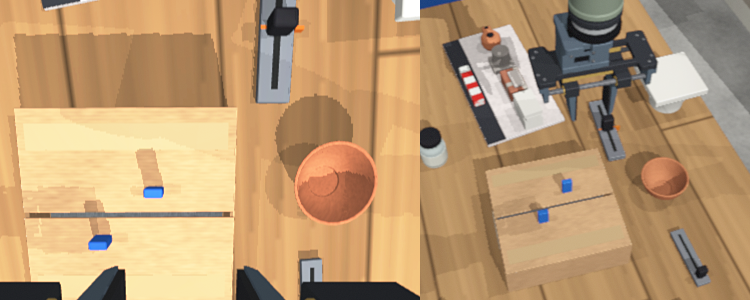

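The last picture shows both flaps shut with the gap line even, the grip on the orange mark, the finds standing apart, and the bar on the strip at about (470,87) in the crop. I'll check the bar and flaps with numbers, without another picture.

```bash
python3 - <<'E'
from h import *
s=cv2.imread('pics/sf.png');h=cv2.cvtColor(s,cv2.COLOR_BGR2HSV)
k=((h[...,0]<5)|(h[...,0]>174))&(h[...,1]>170)&(h[...,2]>100);k[:,:200]=0;k[250:]=0;k[:,320:]=0
N,l,st,ce=cv2.connectedComponentsWithStats(k.astype(np.uint8))
c=np.array([495.5,214.9]);a=np.radians(5.54);R=np.array([[np.cos(a),-np.sin(a)],[np.sin(a),np.cos(a)]])
for i in range(1,N):
    if st[i,4]>15:
        p=ray('side',*ce[i],24)[:2];print(st[i],'board frame',(R.T@(p-c)).round(1))
m=dict(np.load('wf.npz'))
cc=np.array([501.5,-212.5]);b=np.radians(-4.5);Q=np.array([[np.cos(b),-np.sin(b)],[np.sin(b),np.cos(b)]])
for n,X in(('edge a',[-119,3,80.5]),('edge a',[119,3,80.5]),('edge b',[-119,-3,80.5]),('edge b',[119,-3,80.5]),('tab a',[30,27,116.5]),('tab b',[-30,-27,116.5])):
    print(n,(proj(m,[*(cc+Q@X[:2]),X[2]])-[140,0]).round())
E
```

```text
[212 191  11   6  39] board frame [-69.4  33.4]
[217 203  11   6  39] board frame [-70.3  -6.7]
[222 213  12  10  57] board frame [-70.9 -48.8]
edge a [ 24. 213.]
edge a [234. 213.]
edge b [ 24. 218.]
edge b [234. 218.]
tab a [153. 195.]
tab b [ 97. 246.]
```

```bash
python3 -c "
from workcell import *
print(job_done())"
```

```text
the job is handed in; nothing more can be done
None
```

I handed the job in after about 55 s of robot time, with no verdict returned: four finds spaced apart on the white field, bar about 2 mm off the strip's centre line, dimmer grip on the mark, and both flaps shut, though I viewed 15 pictures (crops included), one over the limit of 14.

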